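# Pack glass samples into their transport cases

## Task

Pack the three glass samples for dispatch: stand one small vial in each of the two wells of the long transport case and the larger bottle in the well of the square case, then close each case with its own lid, pushed fully home. Keep the glass upright the whole time, and leave the stapler and the tape measure where they lie.

Things in the scene. Friction and masses are not known exactly. Their poses are not given: they have to be found in the camera images.
- vial_0_mid (a point): Small amber glass vial with a blue cap and a white label, standing upright: 20 mm across, 46 mm tall. Point: on its axis, half-way up (23 mm above its foot). z is up along its axis. Grip it by its upper 20 mm, which stays above the case's rim once it is in its well.
- vial_1_mid (a point): The second small vial, just like the first (20 mm across, 46 mm tall); the two are interchangeable. Point: on its axis, half-way up (23 mm above its foot).
- bottle_30_mid (a point): The larger amber glass bottle with a white ribbed screw cap, standing upright: body 32 mm across, 62 mm tall; the cap is the top 18 mm and 29 mm across, a good grip. Point: on its axis, half-way up (31 mm above its foot). z is up along its axis.
- twin_case: Long white case with grey foam core, open on top, loose (0.6 kg): 65 mm along x, 115 along y, 32 tall. Origin: centre of underside, z up. Two round wells at y = +23 and -23 mm: 27 mm across, chamfered to 37 at the foam's top (31 mm up), floor 8 mm up. The lid's edge rests on a shoulder 18 mm up, round a spigot 52 x 102 mm (to 23 mm up) that tapers to 44 x 94 at its rim (32 mm up).
- single_case: Square white case with grey foam core, open on top, loose (0.6 kg): 75 x 75 mm, 32 tall. Origin: centre of underside, z up. One round well at the centre: 40 mm across, chamfered to 50 at the foam's top (31 mm up), floor 8 mm up. The lid's edge rests on a shoulder 18 mm up, round a spigot 62 x 62 mm (to 23 mm up) that tapers to 54 x 54 at its rim (32 mm up).
- twin_lid_grip (a point): Long white hollow lid, mouth down: 65 mm along x, 115 along y, 46 tall, walls 4, inside 40 high, 0.12 kg. Grey grip rib on top: 16 mm along x, 50 along y, 24 high. Point: centre of the rib, 12 mm above the lid's top, 58 above its lower edge, over the lid's centre; 76 mm above the case's underside when home. Fits the long case either way round, 2.5 mm play a side.
- single_lid_grip (a point): Square white hollow lid, mouth down: 75 x 75 mm, 62 tall, walls 4, inside 56 high, 0.12 kg. Grey grip rib on top: 16 mm along x, 50 along y, 24 high. Point: centre of the rib, 12 mm above the lid's top, 74 above its lower edge, over the lid's centre; 92 mm above the case's underside when home. Fits the square case in any quarter turn, 2.5 mm play a side.
- stapler_mid (a point): Blue stapler lying at the left, by the red tote, to be left alone: 36 x 133 mm, 45 mm tall. Point: 22 mm above the table, at its middle; y along its length.
- tape_measure_mid (a point): Yellow pocket tape measure standing behind the open cardboard carton, to be left alone: 40 x 67 mm, 61 mm tall. Point: 30 mm above the table, at its middle.

How it is judged:
By the outcome, as a careful person would: the job done as asked, in the order asked, and still so for the second after the job is handed in, with the robot touching nothing.
It also fails if it takes over 120 s, if anything falls off the work surface, if the arm or the gripper's body presses on something with over 40 N, if the wrist force passes 120 N, or if a joint passes its speed limit or range.

## Robot

A 6-joint arm with a two-finger parallel gripper is mounted at the origin on a cart in front of the work surface, level with it; the furniture and walls round the work are solid. World frame = base frame: x ahead of the robot, y to its left, z up, the work surface at z = 0. Lengths are in m, angles in rad, forces in N, time in s.
With the tool pointing down it reaches from about 0.275 to 1 m from the base axis. Payload 8.4 kg.
Tool frame: the origin (TCP) lies on the centre line of the jaws, within the pads' length; the fingertips stand 19 mm ahead of it and the grasp point (between the pads) is the TCP; x points along the fingers, y is the direction in which the jaws open and shut, and the axes are right-handed (so a half turn about x gives the same grasp; the last joint's range is limited). The gripper opens to 85 mm and grips with 20 to 120 N. Pads are 22 mm wide; open, the fingers measure 114 mm over their backs; the gripper's body (76 mm by 85 mm) begins 54 mm behind the grasp point. The pads swing forward as they close: fully open they stand 13 mm farther back than shut.
Start: joints at [-1.261, 0.353, 1.633, -0, 1.155, -0.002], TCP at [0.192, -0.595, 0.25] pointing down, gripper open.
Joint ranges: [-2.63, 2.63], [-0.92, 2.1], [0.06, 2.66], [-1.3, 4.44], [0, 2.69], [-3.02, 3.02]. Speed limits (rad/s): [2.22, 2.22, 2.79, 3.14, 3.14, 3.14].

## Interface

Orientations are given as a unit quaternion [w, x, y, z].
In Python, from plant import arm gives the robot as it stands.
- The arm moves only by the tool servo_tool, never from a script. Its argument "steps" is a list of rows, each an object with "jaw": the closure, from 0 (fully open) to 1 (shut); "dp": the shift along the tool's x, y, z in m, a list of three; "rotation": the turn, a rotation vector about the tool's x, y, z in degrees, a list of three. A call has 1 to 5 rows; each row is the pose to reach, as a shift and turn from the pose commanded when the call began, along the tool's axes at that moment; what a row does not reach only later rows make up. A row lasts 1/12 s, in which the tool goes at most 41.7 mm and 7.16 degrees, less where a joint would pass 70% of its speed; a pose out of reach is approached as far as the arm can. A call with a gripper value outside its range is refused whole. The fingers move at their own pace and stop on an object; "newtons" is the grip in N (left out, the last holds). Time passes only in rows, so rows that repeat a pose let the fingers close. It gives the time, the measured TCP pose, the force and the opening at its end, in the units of the state.
- arm.get_state(): the state, without advancing time (a new reading comes with each control period).
- arm.read_camera(name): name is "side" or "top" or "wrist"; returns a dict with "img" (400x640x3 uint8, blue, green, red), "range_z" (400x640 float32, m along the optical axis (not along the pixel's ray), 0 where there is no reading), "vertical_fov" (degrees; the focal length in pixels is half the picture's height over the tangent of half this angle, whatever the lens; pixels are square), "cx", "cy" (the principal point, pixels), "pose" (4x4, takes a point from camera to world coordinates); the wrist camera has in their place "T_tool_cam" (4x4, takes a point from camera to tool coordinates, whose origin is the TCP and whose axes are the tool frame's). Camera axes: x right, y down, z forward; pixel columns grow to the right and rows downward; lengths in m; the calibration is good to about 2 mm. A picture is of the moment at which its call begins: read the wrist's pose just before it.
- arm.job_done(): hands the job in, once; it reports no verdict.
Trained networks look in the newest picture that a camera, given by its name, has taken for a name from the list of things; names that differ only in an ending like _2 or _b are one class to them, and where a whole thing is asked for, a point or a joint stands for the part that bears it (a point fixed in the world has none). Each returns a list of dicts, best first, with "score" (0 to 1); they miss things now and then, are a little off and sometimes report something else, mostly with a low value. They report only what shows in the picture. A call takes as long as a camera call.
- arm.search_frame(camera, target): "position" ([column, row] in pixels, amid what is visible of it).
- arm.cut_out(camera, target): "mask" (400x640 bool, what is visible of it) and "position" ([column, row] in pixels, amid what is visible of it).
The state is a dict: "t": time; "q": joint angles; "qd": joint speeds; "effort": joint torques, N m; "position": TCP position; "ee_rot": TCP orientation; "wrist_force": force on the tool from outside, world axes, zero at the start; "torque": the same for the moment, N m; "grip_width": finger opening in m.
Only numpy, scipy, OpenCV 4.12 (cv2) and the standard library are available. Lean on these libraries where they do the work, as an engineer would, in place of code of your own. Each camera call takes 0.05 s, during which the arm holds its last target.

## Working session

There is one attempt and no reset: what is moved stays moved. The work goes in short steps, Python scripts to look and compute and a tool call to move; the robot and the scene stay as the last step left them, time stands still between calls to the robot, and variables do not carry over. Pictures are saved under pics/ and viewed, and the job is handed in when it is done.

Besides the shell and the picture viewer there is one more tool, called after "Request:" as name(argument=value, ...), one argument or row to a line, values as JSON. servo_tool: Moves the arm, as the interface text tells. Its arguments: {"type":"object","properties":{"steps":{"type":"array"},"newtons":{"type":"number"}},"required":["steps"]}

```bash
ls; mkdir -p pics; python3 - <<'E'
from plant import arm
import cv2
s=arm.get_state();print(s)
for c in("side","top","wrist"):
    r=arm.read_camera(c);cv2.imwrite(f"pics/{c}0.png",r["img"]);print(c,r["vertical_fov"],r["cx"],r["cy"],r.get("pose",r.get("T_tool_cam")))
E
```

```text
pics
{'t': 0.0, 'q': array([-1.26138167e+00,  3.53685337e-01,  1.63411843e+00,  3.44527869e-06,
        1.15520569e+00, -2.43129550e-03]), 'qd': array([ 1.10883930e-03, -6.27024581e-04,  8.73124169e-04, -1.13829954e-03,
        8.75478566e-04, -9.34746109e-05]), 'effort': array([ 3.41566854e-03, -6.05249119e+01, -3.42060971e+01,  2.18900877e-04,
        9.46690910e-03, -1.43083378e-05]), 'position': array([ 0.19160714, -0.59443809,  0.24954516]), 'ee_rot': array([-0.10931228, -0.69845302, -0.11030267,  0.69860399]), 'wrist_force': array([-0.488904  ,  0.03494735, -0.60483607]), 'torque': array([-0.01491275,  0.04040602,  0.03549616]), 'grip_width': 0.08510631278987556}
side 57.77197452473109 313.84088680891995 194.90487904626403 [[ 0.99716883 -0.0298575   0.06901339  0.47425362]
 [-0.07198919 -0.64419561  0.76146541 -0.7357356 ]
 [ 0.02172267 -0.76427779 -0.64452121  0.76010297]
 [ 0.          0.          0.          1.        ]]
top 46.853663240419536 313.8604384643447 194.23777013369934 [[-0.01710266 -0.99760993  0.06694714  0.47932828]
 [-0.99981253  0.01767151  0.00791405  0.0394567 ]
 [-0.00907819 -0.06679924 -0.99772514  1.1980306 ]
 [ 0.          0.          0.          1.        ]]
wrist 66.02429417821875 319.57398909212293 198.03553299928743 [[ 4.06517797e-04 -2.57349658e-01  9.66318264e-01 -1.23189855e-01]
 [ 9.99999584e-01 -6.85009479e-04 -6.03118666e-04  3.34366174e-04]
 [ 8.17149554e-04  9.66318107e-01  2.57349272e-01 -6.50359163e-02]
 [ 0.00000000e+00  0.00000000e+00  0.00000000e+00  1.00000000e+00]]
```

View pics/top0.png

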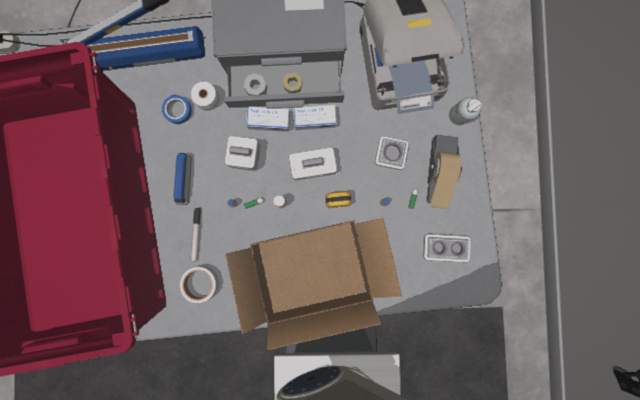

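View pics/side0.png

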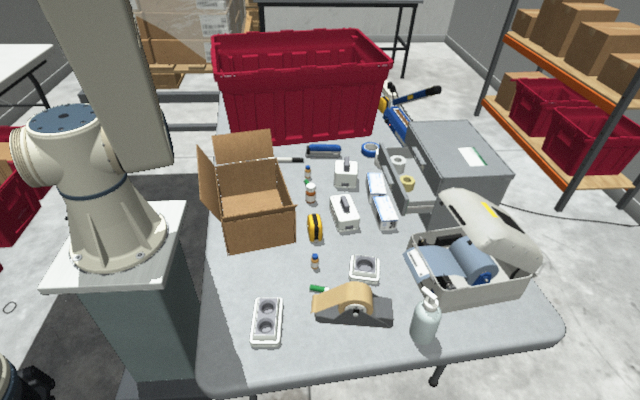

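View pics/wrist0.png

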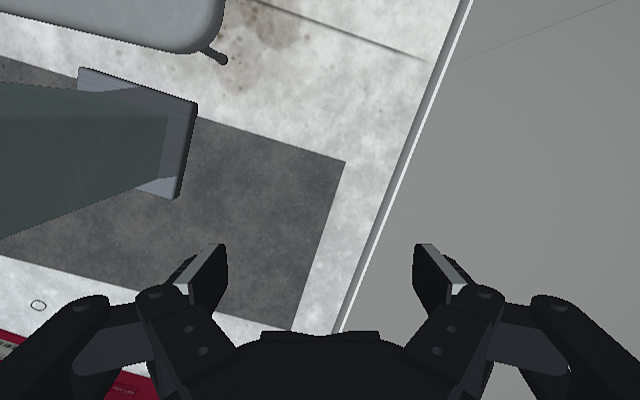

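```bash
cat > h.py <<'E'
from plant import arm
import cv2, numpy as np
from scipy.spatial.transform import Rotation as R
def K(r): return 200/np.tan(np.radians(r["vertical_fov"]/2))
def cam(name):
    s=arm.get_state()
    r=arm.read_camera(name)
    if name=="wrist":
        T=np.eye(4);w,x,y,z=s["ee_rot"];T[:3,:3]=R.from_quat([x,y,z,w]).as_matrix();T[:3,3]=s["position"]
        r["pose"]=T@r["T_tool_cam"]
    f=K(r);v,u=np.mgrid[0:400,0:640];z=r["range_z"]
    P=np.stack([(u-r["cx"])/f*z,(v-r["cy"])/f*z,z],-1)@r["pose"][:3,:3].T+r["pose"][:3,3]
    P[z==0]=np.nan
    r["P"]=P;return r
def crop(r,u,v,w,h,k,fn):
    im=r["img"][max(0,v-h):v+h,max(0,u-w):u+w];cv2.imwrite(fn,cv2.resize(im,None,fx=k,fy=k,interpolation=cv2.INTER_CUBIC))
E
python3 - <<'E'
from h import *
np.set_printoptions(precision=4,suppress=True)
names="vial_0_mid vial_1_mid bottle_30_mid twin_case single_case twin_lid_grip single_lid_grip stapler_mid tape_measure_mid".split()
for c in("top","side"):
    r=cam(c);P=r["P"]
    if c=="top":
        print("table z",np.nanmedian(P[205:215,300:320,2]))
    for n in names:
        for d in arm.cut_out(c,n)[:3]:
            q=P[d["mask"]];q=q[~np.isnan(q[:,0])]
            if len(q)<3: print(c,n,len(q));continue
            print(c,n,round(d["score"],2),np.round(d["position"]),len(q),"med",np.median(q,0),"lo",np.percentile(q,3,0),"hi",np.percentile(q,97,0))
r=cam("top");crop(r,320,190,110,75,3.5,"pics/tc.png")
E
```

```text
table z -2.084668708257631e-05
top vial_1_mid 0.52 [384. 200.] 61 med [ 0.5344 -0.1267  0.0408] lo [ 0.5268 -0.1361  0.009 ] hi [ 0.5436 -0.1199  0.0485]
top bottle_30_mid 0.46 [280. 197.] 143 med [0.5404 0.1344 0.0608] lo [0.5269 0.1215 0.0197] hi [0.5567 0.1489 0.0655]
top twin_case 0.94 [447. 247.] 1239 med [ 0.4174 -0.2821  0.0242] lo [ 0.3854 -0.3399  0.0016] hi [ 0.4483 -0.2291  0.0346]
top single_case 0.58 [390. 155.] 887 med [ 0.6613 -0.151   0.0205] lo [ 0.6248 -0.1875  0.0039] hi [ 0.698  -0.1152  0.0342]
top twin_lid_grip 0.94 [314. 164.] 1135 med [0.6326 0.0517 0.046 ] lo [0.6027 0.0013 0.0394] hi [0.6678 0.1025 0.0703]
top single_lid_grip 0.65 [239. 155.] 940 med [0.6602 0.2254 0.0619] lo [0.6265 0.1909 0.0312] hi [0.6969 0.2628 0.0868]
top stapler_mid 0.81 [182. 179.] 766 med [0.6018 0.3826 0.0394] lo [0.543  0.3715 0.0053] hi [0.6624 0.4007 0.0478]
top tape_measure_mid 0.82 [338. 200.] 391 med [ 0.5426 -0.0108  0.0578] lo [ 0.5249 -0.0394  0.0048] hi [0.5616 0.0186 0.0635]
side vial_0_mid 0.55 [307. 172.] 59 med [0.5383 0.2537 0.0274] lo [0.5308 0.2501 0.0064] hi [0.54
[... 412 characters left out ...]
172.] 631 med [0.6595 0.199  0.0585] lo [0.6258 0.1888 0.0046] hi [0.6957 0.2594 0.0868]
side single_case 0.83 [366. 268.] 773 med [ 0.6608 -0.1623  0.0213] lo [ 0.6244 -0.1933  0.0067] hi [ 0.695  -0.1248  0.0339]
side twin_lid_grip 0.89 [340. 211.] 924 med [0.63   0.0277 0.0463] lo [ 0.5988 -0.008   0.0029] hi [0.6701 0.1036 0.0711]
side single_lid_grip 0.66 [347. 172.] 600 med [0.6587 0.1989 0.059 ] lo [0.6255 0.1889 0.0064] hi [0.694  0.2581 0.0866]
side stapler_mid 0.9 [320. 151.] 462 med [0.6044 0.3818 0.0281] lo [0.5424 0.3709 0.0039] hi [0.6623 0.3947 0.0478]
side tape_measure_mid 0.7 [314. 230.] 409 med [ 0.5426 -0.0337  0.0483] lo [ 0.5237 -0.0439  0.0009] hi [0.5661 0.0076 0.0641]
```

View pics/tc.png

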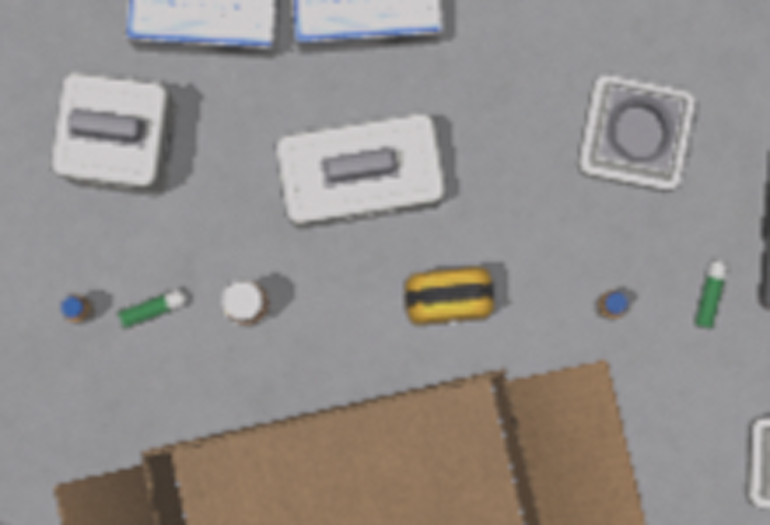

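```bash
cat > fit.py <<'E'
from h import *
np.set_printoptions(precision=4,suppress=True)
def rect(P,c,rad,z0,z1,pr=True):
    m=(abs(P[...,0]-c[0])<rad)&(abs(P[...,1]-c[1])<rad)&(P[...,2]>z0)&(P[...,2]<z1)
    q=P[m][:,:2].astype(np.float32)
    (x,y),(w,h),a=cv2.minAreaRect(q*1000)
    # yaw of long axis from +y
    return len(q),np.array([x,y]),np.array([w,h]),a,q.mean(0)*1000
E
python3 - <<'E'
from fit import *
r=cam("top");P=r["P"]
print("twin_lid top",rect(P,(.634,.052),.075,.040,.052));print("twin rib",rect(P,(.634,.052),.05,.060,.08))
print("sq lid top",rect(P,(.66,.225),.065,.055,.068));print("sq rib",rect(P,(.66,.225),.05,.076,.095))
print("twin case shoulder",rect(P,(.417,-.282),.08,.012,.04));print("rim",rect(P,(.417,-.282),.08,.027,.04))
print("sq case",rect(P,(.661,-.151),.07,.012,.04));print("rim",rect(P,(.661,-.151),.07,.027,.04))
for n,c,z in(("v0",(.538,.255),.04),("v1",(.534,-.13),.04),("b",(.54,.134),.055)): print(n,rect(P,c,.025,z,.08))
m=(P[...,0]<.52)
for a in np.arange(.3,.52,.02):
    row=[]
    for b in np.arange(.3,-.24,-.03):
        k=(abs(P[...,0]-a)<.01)&(abs(P[...,1]-b)<.015);row.append(round(1000*np.max(P[k][:,2])) if k.any() else -1)
    print(round(a,2),row)
crop(r,447,248,40,30,10,"pics/tw.png")
s=cam("side");crop(s,330,190,150,110,2.6,"pics/sc.png")
E
```

```text
twin_lid top (1007, array([611.1924,  48.2917]), array([115.169 , 115.2068]), 7.367304801940918, array([635.0298,  51.3712], dtype=float32))
twin rib (134, array([636.2111,  51.3775]), array([16.5828, 49.557 ]), 8.308843612670898, array([635.4289,  51.4735], dtype=float32))
sq lid top (734, array([664.9897, 229.6683]), array([75.6268, 74.6729]), 81.11531066894531, array([663.5336, 228.2681], dtype=float32))
sq rib (139, array([664.9495, 229.5323]), array([50.1383, 16.3343]), 81.60549926757812, array([664.4133, 228.4042], dtype=float32))
twin case shoulder (1029, array([ 416.0267, -285.7406]), array([115.7245,  64.9799]), 85.98509216308594, array([ 416.5592, -283.0905], dtype=float32))
rim (540, array([ 415.3839, -284.0234]), array([100.2191,  50.3996]), 84.80490112304688, array([ 415.926 , -284.6519], dtype=float32))
sq case (683, array([ 662.6898, -152.4927]), array([75.3632, 75.8389]), 77.41612243652344, array([ 661.3948, -150.8546], dtype=float32))
rim (313, array([ 662.6258, -151.4778]), array([60.4676, 60.6019]), 78.0179214477539, array([ 661.9332, -151.7372], dtype=float32))
v0
[... 630 characters left out ...]
6 [40, 5, 206, 206, 154, 10, 11, 10, 10, 10, 9, 10, 138, 173, 198, 5, 6, 6, 6]
0.38 [7, 5, 208, 198, 149, 11, 11, 9, 11, 10, 10, 9, 142, 182, 199, 4, 7, 6, 20]
0.4 [4, 3, 207, 193, 139, 10, 11, 9, 11, 10, 9, 12, 147, 180, 198, 5, 6, 6, 36]
0.42 [5, 4, 206, 185, 135, 9, 10, 10, 10, 10, 9, 10, 151, 187, 199, 6, 7, 6, 36]
0.44 [7, 4, 5, 142, 126, 127, 125, 11, 11, 11, 10, 10, 158, 190, 197, 6, 5, 5, 36]
0.46 [7, 8, 5, 4, 5, 125, 128, 129, 128, 127, 10, 112, 162, 198, 197, 5, 9, 6, 6]
0.48 [5, 5, 4, 5, 5, 6, 4, 6, 92, 128, 130, 128, 167, 197, 195, 6, 5, 5, 6]
0.5 [5, 5, 5, 6, 6, 6, 5, 5, 7, 6, 6, 6, 7, 197, 8, 7, 6, 4, 8]
0.52 [5, 14, 19, 17, 5, 61, 63, 5, 5, 51, 63, 59, 9, 7, 46, 6, 13, 18, 43]
```

View pics/tw.png

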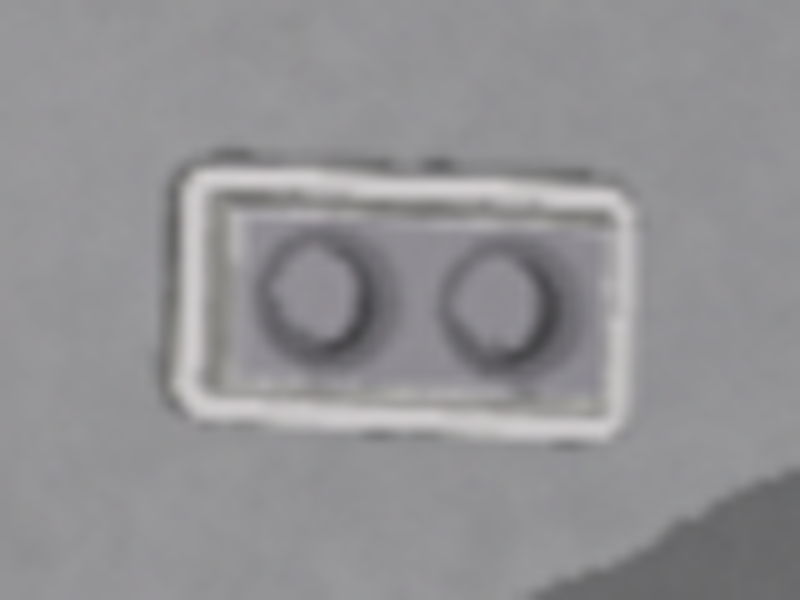

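View pics/sc.png

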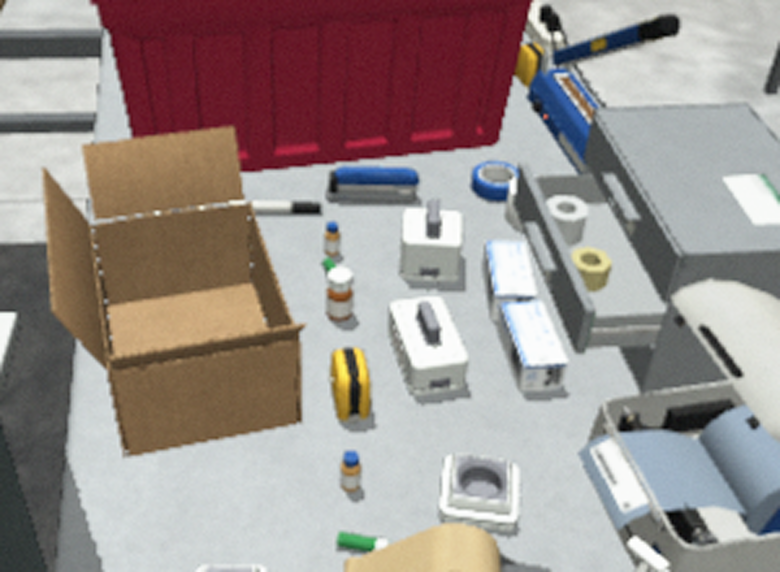

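```bash
python3 - <<'E'
from fit import *
w,x,y,z=arm.get_state()["ee_rot"];print(R.from_quat([x,y,z,w]).as_matrix())
for c in("top","side"):
    P=cam(c)["P"]
    m=(P[...,0]<.56)&(P[...,0]>.25)&(P[...,1]<-.0)&(P[...,1]>-.2)&(P[...,2]>.075)
    q=P[m]
    for a in np.arange(.30,.54,.01):
        k=q[abs(q[:,0]-a)<.005]
        if len(k): 
            for lo in(.075,.11,.14,.17,.19):
                kk=k[(k[:,2]>lo)&(k[:,2]<lo+.03)]
                if len(kk): print(c,round(a,2),lo,"y",kk[:,1].min(),kk[:,1].max(),end=" | ")
            print()
E
```

```text
[[ 0.      0.3067 -0.9518]
 [-0.     -0.9518 -0.3067]
 [-1.      0.     -0.    ]]
top 0.3 0.075 y -0.06736032839298414 -0.016848301921116735 | top 0.3 0.11 y -0.08173079329588008 -0.021385093447588766 | top 0.3 0.14 y -0.0821465364613245 -0.05184926774672949 | 
top 0.31 0.075 y -0.07914850092197293 -0.06624991169772496 | top 0.31 0.11 y -0.09092698790793419 -0.06808127331927033 | 
top 0.32 0.075 y -0.07670199946223909 -0.07520646746989564 | top 0.32 0.11 y -0.08698186615123726 -0.0753083847438399 | top 0.32 0.14 y -0.11360090073742979 -0.08647122639571603 | top 0.32 0.17 y -0.1332644021051204 -0.11305489699634333 | top 0.32 0.19 y -0.1332644021051204 -0.1277726257248858 | 
top 0.33 0.075 y -0.07421309031442788 -0.07344062015963021 | top 0.33 0.11 y -0.08709009550025679 -0.07397891436730175 | top 0.33 0.14 y -0.1117658864172191 -0.08213947065835565 | top 0.33 0.17 y -0.13611092296426425 -0.1094726891247538 | top 0.33 0.19 y -0.13611092296426425 -0.1256614734203638 | 
top 0.34 0.075 y -0.07297329857736852 -0.07158191383419389 | top 0.34 0.11 y -0.08472370509386593 -0.07189171984920083 
[... 9752 characters left out ...]
 -0.08530299056271962 | side 0.47 0.19 y -0.10571008566426221 -0.102640142896672 | 
side 0.48 0.075 y -0.04817340123117786 -0.04215318088057318 | side 0.48 0.11 y -0.048774736411879016 -0.0026955067078382466 | side 0.48 0.14 y -0.07831109098267997 -0.060240645110417046 | side 0.48 0.17 y -0.10366952882459701 -0.08481970405878148 | side 0.48 0.19 y -0.10366952882459701 -0.09908840317760548 | 
side 0.49 0.075 y -0.04483025697121179 -0.04018581113433539 | side 0.49 0.11 y -0.04545572582656365 -0.03814377327506069 | side 0.49 0.14 y -0.08090080898014218 -0.08090080898014218 | side 0.49 0.17 y -0.10289884130615756 -0.08941069248260958 | side 0.49 0.19 y -0.10289884130615756 -0.09884302680808676 |
```

```bash
cat > plan.py <<'E'
import sys
from fit import *
def Rm(psi,t=0):
    c,s=np.cos(np.radians(psi)),np.sin(np.radians(psi));x0=np.array([0,0,-1.]);y=np.array([c,s,0]);z0=np.array([s,-c,0])
    t=np.radians(t);return np.stack([np.cos(t)*x0+np.sin(t)*z0,y,np.cos(t)*z0-np.sin(t)*x0],1)
def cur():
    s=arm.get_state();w,x,y,z=s["ee_rot"];return s,R.from_quat([x,y,z,w]).as_matrix(),s["position"]
def plan(p,psi,t=0):
    s,Rc,pc=cur()
    d=Rc.T@(np.array(p)-pc);rv=R.from_matrix(Rc.T@Rm(psi,t)).as_rotvec(degrees=True)
    print("t %.2f pos %s q %s F %s g %.4f"%(s["t"],np.round(pc,4),np.round(s["q"],2),np.round(s["wrist_force"],1),s["grip_width"]))
    psi_c=np.degrees(np.arctan2(Rc[1,1],Rc[0,1]))
    print("psi %.1f tiltz %.2f  dp"%(psi_c,np.degrees(np.arccos(-Rc[2,0]))),np.round(d,4),"rot",np.round(rv,2),"rows>= %.1f %.1f"%(np.linalg.norm(d)/.0417,np.linalg.norm(rv)/7.16))
if __name__=="__main__":
    a=[float(v) for v in sys.argv[1:]]
    plan(a[:3],a[3],a[4] if len(a)>4 else 0)
E
python3 plan.py .535 -.13 .25 -124 10
```

```text
t 1.40 pos [ 0.1917 -0.5949  0.2503] q [-1.26  0.35  1.63  0.    1.16 -0.  ] F [ 0.1 -0.4 -0.2] g 0.0854
psi -72.1 tiltz 0.00  dp [ 0.0003 -0.3371 -0.4693] rot [51.73 -9.31 -4.52] rows>= 13.9 7.4
```

Request:
servo_tool(
  steps=[
    {"jaw":0,"dp":[-0.05,-0.337,-0.469],"rotation":[51.7,-9.3,-4.5]},
    {"jaw":0,"dp":[-0.05,-0.337,-0.469],"rotation":[51.7,-9.3,-4.5]},
    {"jaw":0,"dp":[-0.05,-0.337,-0.469],"rotation":[51.7,-9.3,-4.5]},
    {"jaw":0,"dp":[-0.05,-0.337,-0.469],"rotation":[51.7,-9.3,-4.5]},
    {"jaw":0,"dp":[-0.05,-0.337,-0.469],"rotation":[51.7,-9.3,-4.5]},
  ],
)

```text
t: 1.82
position: [0.307, -0.439, 0.2673]
ee_rot: [0.104, -0.662, 0.081, 0.738]
wrist_force: [1.1, 0.8, -0.2]
grip_width: 0.0856
```

```bash
python3 plan.py .535 -.13 .27 -124 10
```

```text
t 1.82 pos [ 0.307  -0.439   0.2673] q [-0.93  0.25  1.74 -0.06  1.25  0.92] F [ 1.1  0.8 -0.2] g 0.0856
psi -105.1 tiltz 6.44  dp [-0.0117 -0.3577 -0.1394] rot [18.89 -3.44 -1.66] rows>= 9.2 2.7
```

Request:
servo_tool(
  steps=[
    {"jaw":0,"dp":[-0.012,-0.358,-0.139],"rotation":[18.9,-3.4,-1.7]},
    {"jaw":0,"dp":[-0.012,-0.358,-0.139],"rotation":[18.9,-3.4,-1.7]},
    {"jaw":0,"dp":[-0.012,-0.358,-0.139],"rotation":[18.9,-3.4,-1.7]},
    {"jaw":0,"dp":[-0.012,-0.358,-0.139],"rotation":[18.9,-3.4,-1.7]},
    {"jaw":0,"dp":[-0.012,-0.358,-0.139],"rotation":[18.9,-3.4,-1.7]},
  ],
)

```text
t: 2.23
position: [0.4278, -0.2732, 0.2689]
ee_rot: [0.223, -0.616, 0.186, 0.733]
wrist_force: [1.1, -0.7, -0.3]
grip_width: 0.0855
```

```bash
python3 plan.py .535 -.13 .27 -124 10;python3 plan.py .535 -.13 .27 -124 10 >/dev/null
```

```text
t 2.23 pos [ 0.4278 -0.2732  0.2689] q [-0.57  0.24  1.75  0.    1.32  1.58] F [ 1.1 -0.7 -0.3] g 0.0855
psi -123.7 tiltz 9.93  dp [-0.0024 -0.1786 -0.0094] rot [ 0.3  -0.07  0.05] rows>= 4.3 0.0
```

Request:
servo_tool(
  steps=[
    {"jaw":0,"dp":[-0.002,-0.178,-0.009],"rotation":[0,0,0]},
    {"jaw":0,"dp":[-0.002,-0.178,-0.009],"rotation":[0,0,0]},
    {"jaw":0,"dp":[-0.002,-0.178,-0.009],"rotation":[0,0,0]},
    {"jaw":0,"dp":[-0.002,-0.178,-0.009],"rotation":[0,0,0]},
    {"jaw":0,"dp":[-0.002,-0.178,-0.009],"rotation":[0,0,0]},
  ],
)

```text
t: 2.65
position: [0.5359, -0.1275, 0.2697]
ee_rot: [0.222, -0.617, 0.184, 0.733]
wrist_force: [-0.9, 0.2, -0.8]
grip_width: 0.0853
```

```bash
python3 - <<'E'
from fit import *
r=cam("wrist");cv2.imwrite("pics/w1.png",r["img"]);P=r["P"]
for n in("vial_0_mid","single_case","twin_case"):
    for d in arm.cut_out("wrist",n)[:2]:
        q=P[d["mask"]];print(n,d["score"],np.round(d["position"]),np.nanmedian(q,0),len(q))
print(rect(P,(.535,-.13),.025,.04,.08)); 
print(rect(P,(.661,-.151),.07,.027,.04),rect(P,(.661,-.151),.07,.012,.04))
m=(P[...,2]>.04)&(P[...,2]<.06)&(abs(P[...,0]-.535)<.03)&(abs(P[...,1]+.13)<.03);print(np.percentile(P[m],[3,50,97],0))
s=cam("side");cv2.imwrite("pics/s1.png",s["img"])
E
python3 plan.py .535 -.13 .27 -124 10
```

```text
vial_0_mid 0.86 [ 97. 280.] [0.5411 0.2534 0.0296] 440
single_case 0.69 [236. 183.] [ 0.5476 -0.0236  0.0559] 2067
single_case 0.62 [270.  28.] [ 0.6542 -0.1467  0.0183] 4496
twin_case 0.93 [484. 145.] [ 0.4244 -0.2833  0.0254] 5564
twin_case 0.2 [ 35. 207.] [0.6575 0.1964 0.0562] 4953
(162, array([ 535.1796, -129.7683]), array([14.3728, 15.5086]), 56.19445037841797, array([ 536.0017, -129.9012], dtype=float32))
(1554, array([ 660.9496, -152.3236]), array([59.2225, 56.0501]), 76.66539764404297, array([ 654.4315, -146.7843], dtype=float32)) (3132, array([ 659.7167, -151.7954]), array([75.0946, 68.8595]), 77.26019287109375, array([ 651.7728, -146.8081], dtype=float32))
[[ 0.5291 -0.1365  0.0423]
 [ 0.5361 -0.1299  0.0453]
 [ 0.5429 -0.1233  0.0465]]
t 2.90 pos [ 0.5324 -0.1326  0.2695] q [-0.28  0.3   1.67  0.06  1.33  1.86] F [ 0.6  0.6 -0.6] g 0.0851
psi -123.7 tiltz 9.95  dp [-0.0006 -0.0036 -0.0006] rot [ 0.32 -0.05  0.01] rows>= 0.1 0.0
```

View pics/w1.png

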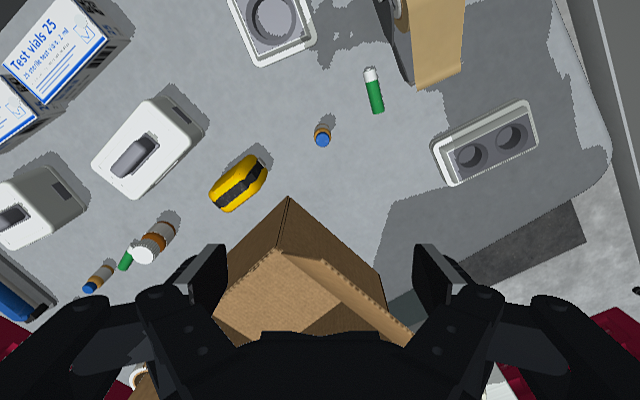

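View pics/s1.png

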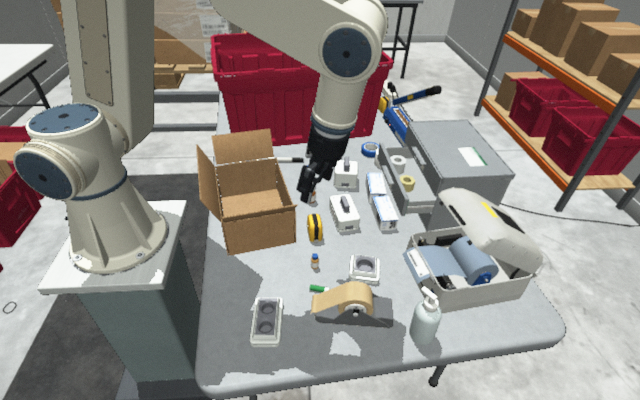

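```bash
python3 plan.py .5365 -.1303 .1 -124 5
```

```text
t 2.90 pos [ 0.5324 -0.1326  0.2695] q [-0.28  0.3   1.67  0.06  1.33  1.86] F [ 0.6  0.6 -0.6] g 0.0851
psi -123.7 tiltz 9.95  dp [ 0.1666 -0.004  -0.0313] rot [0.32 4.95 0.03] rows>= 4.1 0.7
```

Request:
servo_tool(
  steps=[
    {"jaw":0,"dp":[0.04,-0.004,-0.008],"rotation":[0.3,2,0]},
    {"jaw":0,"dp":[0.08,-0.004,-0.015],"rotation":[0.3,4,0]},
    {"jaw":0,"dp":[0.12,-0.004,-0.0225],"rotation":[0.3,5,0]},
    {"jaw":0,"dp":[0.15,-0.004,-0.028],"rotation":[0.3,5,0]},
    {"jaw":0,"dp":[0.1666,-0.004,-0.0313],"rotation":[0.3,5,0]},
  ],
)

```text
t: 3.32
position: [0.5341, -0.1303, 0.0968]
ee_rot: [0.216, -0.645, 0.198, 0.706]
wrist_force: [-0.6, -0.5, -0.4]
grip_width: 0.0854
```

```bash
python3 - <<'E'
from fit import *
r=cam("wrist");cv2.imwrite("pics/w2.png",r["img"]);P=r["P"]
print(rect(P,(.535,-.13),.025,.042,.08)); 
r=cam("wrist");P=r["P"]
print(rect(P,(.535,-.13),.025,.042,.08)); 
E
python3 plan.py .5365 -.1303 .048 -124 5
```

```text
(511, array([ 535.8521, -129.7175]), array([14.4731, 15.5286]), 56.16913604736328, array([ 536.3635, -130.0636], dtype=float32))
(520, array([ 535.8815, -129.744 ]), array([14.9149, 15.5706]), 56.50934982299805, array([ 536.3334, -130.0971], dtype=float32))
t 3.42 pos [ 0.5343 -0.1302  0.0973] q [-0.26  0.47  1.85  0.04  0.9   1.88] F [0.7 0.5 0.4] g 0.0854
psi -124.1 tiltz 5.25  dp [ 0.049  -0.0012 -0.0064] rot [-0.08  0.25 -0.05] rows>= 1.2 0.0
```

View pics/w2.png

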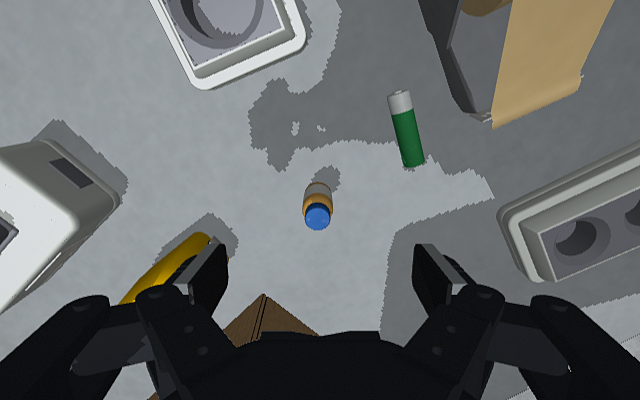

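Request:
servo_tool(
  steps=[
    {"jaw":0,"dp":[0.02,-0.001,-0.0045],"rotation":[0,0.2,0]},
    {"jaw":0,"dp":[0.035,-0.001,-0.0055],"rotation":[0,0.2,0]},
    {"jaw":0,"dp":[0.049,-0.001,-0.0062],"rotation":[0,0.2,0]},
    {"jaw":0,"dp":[0.049,-0.001,-0.0062],"rotation":[0,0.2,0]},
    {"jaw":0.3,"dp":[0.049,-0.001,-0.0062],"rotation":[0,0.2,0]},
  ],
)

```text
t: 3.83
position: [0.5396, -0.1304, 0.0517]
ee_rot: [0.216, -0.648, 0.198, 0.703]
wrist_force: [-0.3, 0.2, 0.3]
grip_width: 0.0759
```

```bash
python3 plan.py .5365 -.1303 .048 -124 5; python3 - <<'E'
from fit import *
r=cam("wrist");cv2.imwrite("pics/w3.png",r["img"])
E
```

```text
t 3.83 pos [ 0.5396 -0.1304  0.0517] q [-0.26  0.54  1.87  0.04  0.81  1.88] F [-0.3  0.2  0.3] g 0.0759
psi -124.0 tiltz 4.72  dp [0.0039 0.0016 0.0023] rot [-0.02 -0.28  0.07] rows>= 0.1 0.0
```

View pics/w3.png

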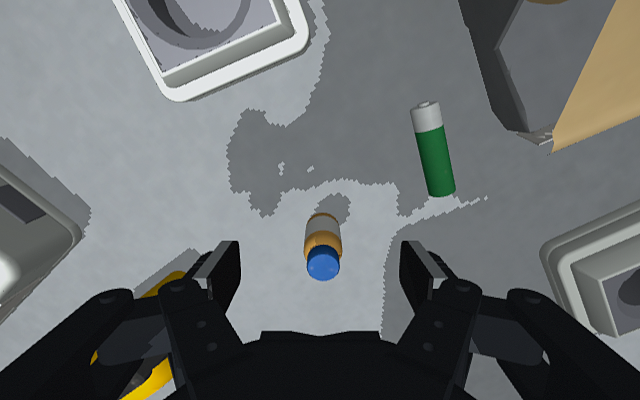

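Request:
servo_tool(
  steps=[
    {"jaw":0.3,"dp":[0.0035,0.001,0.002],"rotation":[0,0,0]},
    {"jaw":0.3,"dp":[0.0035,0.001,0.002],"rotation":[0,0,0]},
  ],
)

```text
t: 4.05
position: [0.5371, -0.1294, 0.0482]
ee_rot: [0.215, -0.648, 0.197, 0.703]
wrist_force: [-0.4, 0.3, -0.2]
grip_width: 0.0598
```

```bash
python3 plan.py .5365 -.1303 .048 -124 5
```

```text
t 4.05 pos [ 0.5371 -0.1294  0.0482] q [-0.26  0.54  1.87  0.04  0.8   1.88] F [-0.4  0.3 -0.2] g 0.0598
psi -124.0 tiltz 4.68  dp [ 0.0002  0.0011 -0.0001] rot [ 0.03 -0.32  0.08] rows>= 0.0 0.0
```

Request:
servo_tool(
  steps=[
    {"jaw":0.5,"dp":[0,0.001,0],"rotation":[0,0,0]},
    {"jaw":0.65,"dp":[0,0.001,0],"rotation":[0,0,0]},
    {"jaw":0.75,"dp":[0,0.001,0],"rotation":[0,0,0]},
    {"jaw":0.9,"dp":[0,0.001,0],"rotation":[0,0,0]},
    {"jaw":0.9,"dp":[0,0.001,0],"rotation":[0,0,0]},
  ],
  newtons=30,
)

```text
t: 4.47
position: [0.5367, -0.13, 0.0478]
ee_rot: [0.215, -0.648, 0.197, 0.703]
wrist_force: [-0.3, -0.5, 5.1]
grip_width: 0.019
```

Request:
servo_tool(
  steps=[
    {"jaw":0.9,"dp":[0,0,0],"rotation":[0,0,0]},
    {"jaw":0.9,"dp":[0,0,0],"rotation":[0,0,0]},
    {"jaw":0.9,"dp":[0,0,0],"rotation":[0,0,0]},
  ],
)

```text
t: 4.72
position: [0.5367, -0.13, 0.0477]
ee_rot: [0.215, -0.648, 0.197, 0.703]
wrist_force: [-0.7, -0.2, 4.7]
grip_width: 0.0188
```

```bash
python3 plan.py .5365 -.1303 .23 -124 5; python3 - <<'E'
from fit import *
r=cam("wrist");cv2.imwrite("pics/w4.png",r["img"])
E
```

```text
t 4.72 pos [ 0.5367 -0.13    0.0477] q [-0.26  0.54  1.87  0.04  0.8   1.88] F [-0.7 -0.2  4.7] g 0.0188
psi -124.0 tiltz 4.71  dp [-0.1817  0.0002  0.015 ] rot [ 0.05 -0.29  0.07] rows>= 4.4 0.0
```

View pics/w4.png

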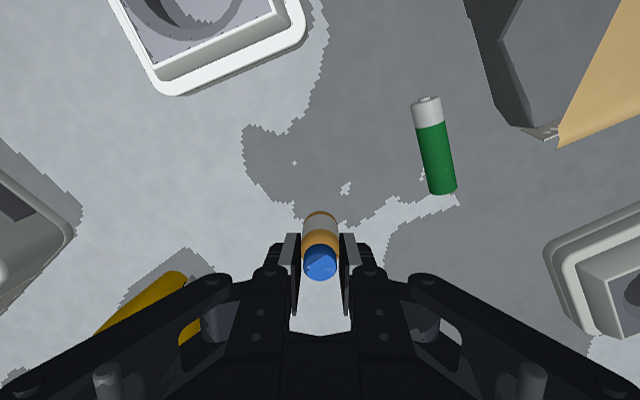

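Request:
servo_tool(
  steps=[
    {"jaw":0.9,"dp":[-0.005,0,0],"rotation":[0,0,0]},
    {"jaw":0.9,"dp":[-0.02,0,0.002],"rotation":[0,0,0]},
    {"jaw":0.9,"dp":[-0.045,0,0.004],"rotation":[0,0,0]},
    {"jaw":0.9,"dp":[-0.07,0,0.006],"rotation":[0,0,0]},
    {"jaw":0.9,"dp":[-0.09,0,0.0075],"rotation":[0,0,0]},
  ],
)

```text
t: 5.18
position: [0.5366, -0.1299, 0.1393]
ee_rot: [0.215, -0.648, 0.197, 0.703]
wrist_force: [0.2, -0.9, 0.5]
grip_width: 0.0188
```

```bash
python3 plan.py .46 -.24 .2 -50 5
```

```text
t 5.18 pos [ 0.5366 -0.1299  0.1393] q [-0.26  0.41  1.83  0.03  0.98  1.89] F [ 0.2 -0.9  0.5] g 0.0188
psi -124.0 tiltz 4.71  dp [-0.0605  0.134   0.007 ] rot [-73.69  -0.3    6.33] rows>= 3.5 10.3
```

Request:
servo_tool(
  steps=[
    {"jaw":0.9,"dp":[-0.005,0.012,0.001],"rotation":[-6,0,0.5]},
    {"jaw":0.9,"dp":[-0.012,0.027,0.002],"rotation":[-12,0,1.03]},
    {"jaw":0.9,"dp":[-0.02,0.042,0.003],"rotation":[-18.5,0,1.6]},
    {"jaw":0.9,"dp":[-0.028,0.056,0.0035],"rotation":[-25,0,2.15]},
    {"jaw":0.9,"dp":[-0.035,0.07,0.004],"rotation":[-31,0,2.67]},
  ],
)

```text
t: 5.6
position: [0.4959, -0.1879, 0.1734]
ee_rot: [0.016, -0.677, 0.015, 0.736]
wrist_force: [1.0, -0.1, 0.2]
grip_width: 0.0189
```

```bash
python3 plan.py .46 -.24 .2 -50 5
```

```text
t 5.60 pos [ 0.4959 -0.1879  0.1734] q [-0.35  0.34  1.85 -0.03  1.03  1.28] F [ 1.  -0.1  0.2] g 0.0189
psi -92.5 tiltz 4.73  dp [-0.0237  0.0536  0.0357] rot [-42.37  -0.24   3.57] rows>= 1.6 5.9
```

Request:
servo_tool(
  steps=[
    {"jaw":0.9,"dp":[-0.005,0.012,0.007],"rotation":[-6.5,0,0.55]},
    {"jaw":0.9,"dp":[-0.011,0.025,0.015],"rotation":[-13,0,1.1]},
    {"jaw":0.9,"dp":[-0.017,0.038,0.024],"rotation":[-19.5,0,1.65]},
    {"jaw":0.9,"dp":[-0.022,0.048,0.031],"rotation":[-26,0,2.2]},
    {"jaw":0.9,"dp":[-0.0237,0.0536,0.0357],"rotation":[-32,0,2.7]},
  ],
)

```text
t: 6.02
position: [0.4597, -0.2403, 0.2003]
ee_rot: [-0.188, -0.655, -0.172, 0.711]
wrist_force: [-0.1, 0.6, -0.5]
grip_width: 0.0188
```

Request:
servo_tool(
  steps=[
    {"jaw":0.9,"dp":[0,0,0],"rotation":[-6,0,0.5]},
    {"jaw":0.9,"dp":[0,0,0],"rotation":[-9,0,0.75]},
    {"jaw":0.9,"dp":[0,0,0],"rotation":[-9,0,0.75]},
  ],
)

```text
t: 6.27
position: [0.4598, -0.2393, 0.1996]
ee_rot: [-0.243, -0.64, -0.222, 0.695]
wrist_force: [1.1, -0.1, 0.1]
grip_width: 0.0187
```

```bash
cat > tw.py <<'E'
from fit import *
import sys
r=cam("wrist");cv2.imwrite(sys.argv[1],r["img"]);P=r["P"]
print(rect(P,(.415,-.285),.08,.027,.036),rect(P,(.415,-.285),.08,.014,.036))
p2=cam("top");cv2.imwrite(sys.argv[1].replace("w","t"),p2["img"])
# well floors
m=(abs(P[...,0]-.415)<.03)&(abs(P[...,1]+.285)<.05)&(P[...,2]>.003)&(P[...,2]<.013)
n,l,st,ce=cv2.connectedComponentsWithStats(m.astype(np.uint8))
for i in range(1,n):
    if st[i,4]>30: q=P[l==i];print("floor",st[i,4],q.min(0),q.max(0),q.mean(0),ce[i])
E
python3 tw.py pics/w5.png;python3 plan.py .46 -.24 .2 -50 5
```

```text
(1599, array([ 416.5757, -285.0049]), array([98.4771, 47.9201]), 86.0826187133789, array([ 425.7598, -270.3869], dtype=float32)) (3367, array([ 415.8199, -286.0544]), array([115.1212,  65.2968]), 85.90646362304688, array([ 428.8844, -269.6741], dtype=float32))
floor 206 [ 0.4039 -0.274   0.0063] [ 0.4257 -0.2536  0.0122] [ 0.4148 -0.2615  0.008 ] [309.4903 209.8155]
t 6.37 pos [ 0.4601 -0.2392  0.1995] q [-0.44  0.26  1.89 -0.09  1.03  0.52] F [-0.4 -0.9 -0.3] g 0.0190
psi -51.8 tiltz 4.77  dp [-0.0004  0.0006  0.0006] rot [-1.82 -0.22  0.08] rows>= 0.0 0.3
```

View pics/w5.png

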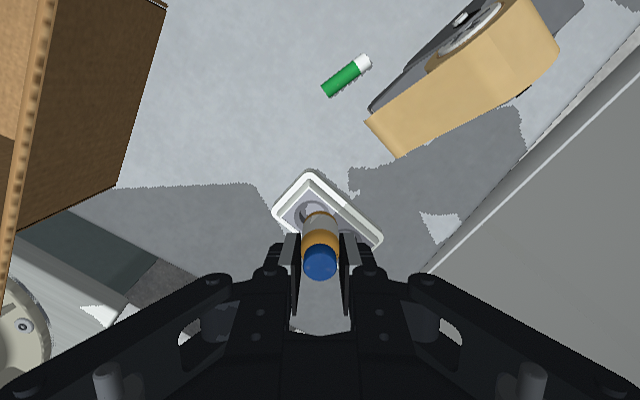

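```bash
python3 plan.py .4149 -.3078 .11 -52 4.7
```

```text
t 6.37 pos [ 0.4601 -0.2392  0.1995] q [-0.44  0.26  1.89 -0.09  1.03  0.52] F [-0.4 -0.9 -0.3] g 0.0190
psi -51.8 tiltz 4.77  dp [0.0957 0.0259 0.0702] rot [ 0.17  0.07 -0.09] rows>= 2.9 0.0
```

Request:
servo_tool(
  steps=[
    {"jaw":0.9,"dp":[0.018,0.005,0.014],"rotation":[0,0,0]},
    {"jaw":0.9,"dp":[0.045,0.012,0.034],"rotation":[0,0,0]},
    {"jaw":0.9,"dp":[0.07,0.019,0.053],"rotation":[0,0,0]},
    {"jaw":0.9,"dp":[0.09,0.0245,0.066],"rotation":[0,0,0]},
    {"jaw":0.9,"dp":[0.0957,0.0259,0.0702],"rotation":[0,0,0]},
  ],
)

```text
t: 6.78
position: [0.4128, -0.3084, 0.1073]
ee_rot: [-0.24, -0.639, -0.222, 0.696]
wrist_force: [-1.3, -0.3, -0.3]
grip_width: 0.0188
```

Request:
servo_tool(
  steps=[
    {"jaw":0.9,"dp":[0,0,0],"rotation":[0,0,0]},
  ],
)

```text
t: 6.87
position: [0.4137, -0.3081, 0.1086]
ee_rot: [-0.24, -0.639, -0.222, 0.696]
wrist_force: [0.9, 1.3, -0.4]
grip_width: 0.0191
```

```bash
python3 tw.py pics/w6.png;python3 plan.py .4149 -.3078 .085 -52 4.7; python3 - <<'E'
from h import *
s=cam("side");crop(s,270,300,100,75,4,"pics/s6.png")
E
```

```text
(6506, array([ 416.3922, -286.0271]), array([98.6131, 49.0307]), 86.31970977783203, array([ 419.9481, -278.6684], dtype=float32)) (11393, array([ 415.7159, -286.1264]), array([115.3443,  65.6115]), 85.9584732055664, array([ 422.6804, -277.4357], dtype=float32))
floor 1009 [ 0.4039 -0.2766  0.0054] [ 0.4271 -0.2498  0.0128] [ 0.4151 -0.263   0.008 ] [271.2329 156.0565]
floor 788 [ 0.4005 -0.3226  0.0059] [ 0.4235 -0.2986  0.0129] [ 0.4118 -0.311   0.008 ] [321.0266 198.3871]
t 6.97 pos [ 0.4157 -0.3079  0.1105] q [-0.59  0.38  1.96 -0.11  0.82  0.39] F [ 0.1 -0.2  0.4] g 0.0188
psi -51.8 tiltz 4.76  dp [ 0.0254 -0.0006 -0.0016] rot [ 0.21  0.06 -0.12] rows>= 0.6 0.0
```

View pics/w6.png

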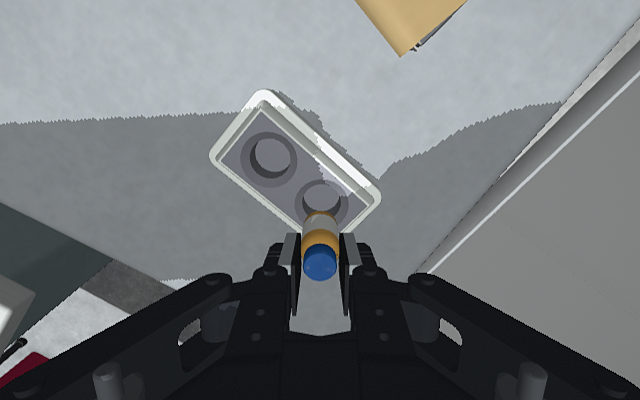

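View pics/s6.png

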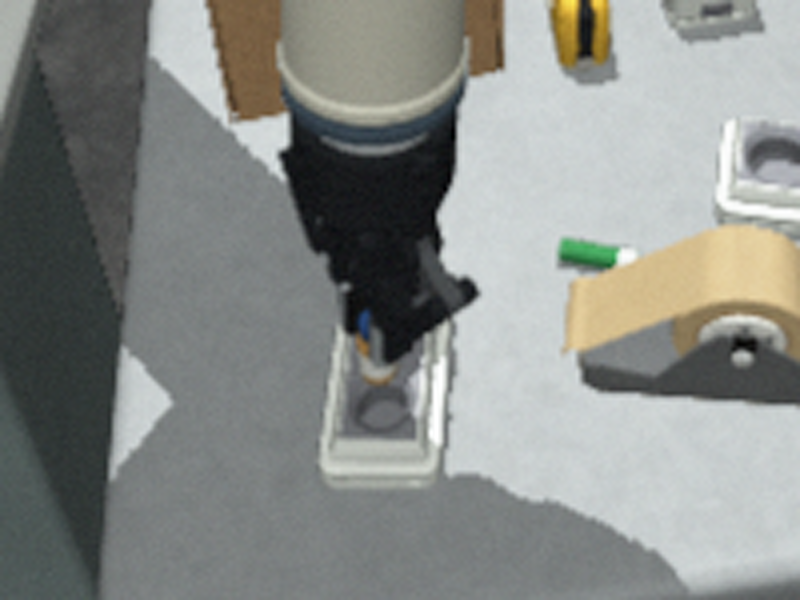

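```bash
python3 plan.py .4147 -.3084 .0565 -52 4.7
```

```text
t 7.02 pos [ 0.4161 -0.3079  0.1109] q [-0.59  0.38  1.96 -0.11  0.82  0.39] F [ 0.8 -0.1 -0.5] g 0.0190
psi -51.7 tiltz 4.74  dp [ 0.0544 -0.0006 -0.0031] rot [ 0.25  0.04 -0.18] rows>= 1.3 0.0
```

Request:
servo_tool(
  steps=[
    {"jaw":0.9,"dp":[0.01,-0.0006,0],"rotation":[0,0,0]},
    {"jaw":0.9,"dp":[0.02,-0.0006,-0.0005],"rotation":[0,0,0]},
    {"jaw":0.9,"dp":[0.028,-0.0006,-0.001],"rotation":[0,0,0]},
    {"jaw":0.9,"dp":[0.028,-0.0006,-0.001],"rotation":[0,0,0]},
    {"jaw":0.9,"dp":[0.028,-0.0006,-0.001],"rotation":[0,0,0]},
  ],
)

```text
t: 7.43
position: [0.4133, -0.3079, 0.0812]
ee_rot: [-0.242, -0.639, -0.222, 0.695]
wrist_force: [0.7, -0.1, 0.4]
grip_width: 0.0186
```

```bash
python3 plan.py .4147 -.3084 .0565 -52 4.7
```

```text
t 7.43 pos [ 0.4133 -0.3079  0.0812] q [-0.59  0.43  1.98 -0.12  0.76  0.39] F [ 0.7 -0.1  0.4] g 0.0186
psi -51.7 tiltz 4.80  dp [ 0.0246  0.0013 -0.0028] rot [ 0.31  0.1  -0.02] rows>= 0.6 0.0
```

Request:
servo_tool(
  steps=[
    {"jaw":0.9,"dp":[0.006,0.0005,-0.001],"rotation":[0,0,0]},
    {"jaw":0.9,"dp":[0.012,0.0005,-0.0015],"rotation":[0,0,0]},
    {"jaw":0.9,"dp":[0.018,0.0005,-0.002],"rotation":[0,0,0]},
    {"jaw":0.9,"dp":[0.022,0.0005,-0.0022],"rotation":[0,0,0]},
    {"jaw":0.9,"dp":[0.022,0.0005,-0.0022],"rotation":[0,0,0]},
  ],
)

```text
t: 7.85
position: [0.4137, -0.3082, 0.0588]
ee_rot: [-0.241, -0.639, -0.222, 0.695]
wrist_force: [0.4, 0.3, 0.7]
grip_width: 0.0192
```

```bash
python3 plan.py .4147 -.3084 .0557 -52 4.7; python3 - <<'E'
from h import *
r=cam("wrist");cv2.imwrite("pics/w7.png",r["img"])
E
python3 plan.py .4147 -.3084 .0557 -52 4.7
```

```text
t 7.85 pos [ 0.4137 -0.3082  0.0588] q [-0.59  0.47  1.99 -0.12  0.71  0.4 ] F [0.4 0.3 0.7] g 0.0192
psi -51.7 tiltz 4.81  dp [ 0.003   0.0007 -0.0009] rot [ 0.29  0.11 -0.02] rows>= 0.1 0.0
t 7.90 pos [ 0.4139 -0.3084  0.0593] q [-0.59  0.47  1.99 -0.12  0.72  0.4 ] F [-0.9 -0.2  0.1] g 0.0193
psi -51.7 tiltz 4.80  dp [ 0.0035  0.0005 -0.0009] rot [ 0.29  0.1  -0.04] rows>= 0.1 0.0
```

View pics/w7.png

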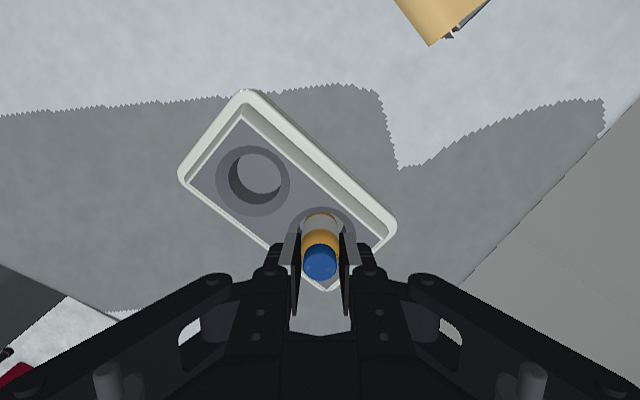

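Request:
servo_tool(
  steps=[
    {"jaw":0.9,"dp":[0.0015,0,-0.0002],"rotation":[0,0,0]},
    {"jaw":0.9,"dp":[0.003,0,-0.0003],"rotation":[0,0,0]},
    {"jaw":0.9,"dp":[0.003,0,-0.0003],"rotation":[0,0,0]},
  ],
)

```text
t: 8.15
position: [0.4143, -0.3086, 0.0568]
ee_rot: [-0.242, -0.64, -0.222, 0.695]
wrist_force: [-0.6, -0.4, -1.4]
grip_width: 0.0189
```

Request:
servo_tool(
  steps=[
    {"jaw":0.74,"dp":[0,0,0],"rotation":[0,0,0]},
    {"jaw":0.7,"dp":[0,0,0],"rotation":[0,0,0]},
    {"jaw":0.6,"dp":[0,0,0],"rotation":[0,0,0]},
    {"jaw":0.6,"dp":[0,0,0],"rotation":[0,0,0]},
  ],
)

```text
t: 8.48
position: [0.4144, -0.3086, 0.0569]
ee_rot: [-0.242, -0.64, -0.222, 0.695]
wrist_force: [0.1, -0.7, -0.3]
grip_width: 0.0345
```

```bash
python3 plan.py .4147 -.3084 .17 -52 4.7; python3 - <<'E'
from h import *
r=cam("wrist");cv2.imwrite("pics/w8.png",r["img"])
E
```

```text
t 8.48 pos [ 0.4144 -0.3086  0.0569] q [-0.59  0.47  1.99 -0.12  0.71  0.4 ] F [ 0.1 -0.7 -0.3] g 0.0345
psi -51.7 tiltz 4.77  dp [-0.1127  0.0002  0.009 ] rot [ 0.29  0.07 -0.12] rows>= 2.7 0.0
```

View pics/w8.png

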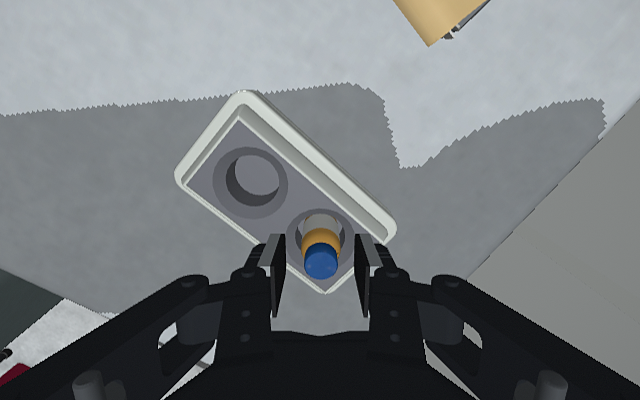

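Request:
servo_tool(
  steps=[
    {"jaw":0.6,"dp":[-0.01,0,0.001],"rotation":[0,0,0]},
    {"jaw":0.6,"dp":[-0.03,0,0.0025],"rotation":[0,0,0]},
    {"jaw":0.6,"dp":[-0.06,0,0.005],"rotation":[0,0,0]},
    {"jaw":0.6,"dp":[-0.1,0,0.008],"rotation":[0,0,0]},
    {"jaw":0.5,"dp":[-0.14,0,0.012],"rotation":[0,0,0]},
  ],
)

```text
t: 8.95
position: [0.4133, -0.308, 0.199]
ee_rot: [-0.241, -0.639, -0.222, 0.695]
wrist_force: [0.7, -1.2, -0.4]
grip_width: 0.0425
```

```bash
python3 plan.py .56 -.13 .27 -52 0;  python3 plan.py .54 .26 .27 -52 0
```

```text
t 8.95 pos [ 0.4133 -0.308   0.199 ] q [-0.59  0.26  1.9  -0.09  1.01  0.36] F [ 0.7 -1.2 -0.4] g 0.0425
psi -51.7 tiltz 4.79  dp [-0.0895 -0.0488 -0.2187] rot [ 0.3   4.79 -0.  ] rows>= 5.8 0.7
t 8.95 pos [ 0.4133 -0.308   0.199 ] q [-0.59  0.26  1.9  -0.09  1.01  0.36] F [ 0.7 -1.2 -0.4] g 0.0425
psi -51.7 tiltz 4.79  dp [-0.1083 -0.3672 -0.444 ] rot [ 0.3   4.79 -0.  ] rows>= 14.1 0.7
```

Request:
servo_tool(
  steps=[
    {"jaw":0.4,"dp":[-0.018,-0.008,-0.038],"rotation":[0.3,4.8,0]},
    {"jaw":0.4,"dp":[-0.033,-0.016,-0.075],"rotation":[0.3,4.8,0]},
    {"jaw":0.4,"dp":[-0.048,-0.025,-0.11],"rotation":[0.3,4.8,0]},
    {"jaw":0.4,"dp":[-0.065,-0.034,-0.148],"rotation":[0.3,4.8,0]},
    {"jaw":0.4,"dp":[-0.079,-0.042,-0.184],"rotation":[0.3,4.8,0]},
  ],
)

```text
t: 9.37
position: [0.5377, -0.1564, 0.2629]
ee_rot: [0.231, 0.669, 0.229, -0.668]
wrist_force: [0.3, -1.4, -0.6]
grip_width: 0.0508
```

```bash
python3 plan.py .56 -.13 .27 -52 0;  python3 plan.py .545 .255 .20 -52 0
```

```text
t 9.37 pos [ 0.5377 -0.1564  0.2629] q [-0.29  0.24  1.76 -0.    1.14  0.62] F [ 0.3 -1.4 -0.6] g 0.0508
psi -52.0 tiltz 0.18  dp [-0.0071 -0.0071 -0.0338] rot [-0.04 -0.08 -0.16] rows>= 0.8 0.0
t 9.37 pos [ 0.5377 -0.1564  0.2629] q [-0.29  0.24  1.76 -0.    1.14  0.62] F [ 0.3 -1.4 -0.6] g 0.0508
psi -52.0 tiltz 0.18  dp [ 0.0623 -0.32   -0.2588] rot [-0.04 -0.08 -0.16] rows>= 10.0 0.0
```

Request:
servo_tool(
  steps=[
    {"jaw":0.3,"dp":[-0.008,-0.03,-0.04],"rotation":[0,0,0]},
    {"jaw":0.3,"dp":[-0.008,-0.06,-0.068],"rotation":[0,0,0]},
    {"jaw":0.3,"dp":[-0.008,-0.09,-0.094],"rotation":[0,0,0]},
    {"jaw":0.3,"dp":[-0.008,-0.122,-0.118],"rotation":[0,0,0]},
    {"jaw":0.3,"dp":[-0.008,-0.154,-0.142],"rotation":[0,0,0]},
  ],
)

```text
t: 9.78
position: [0.5538, 0.0502, 0.2695]
ee_rot: [0.231, 0.669, 0.23, -0.668]
wrist_force: [0.7, 0.1, 0.4]
grip_width: 0.0597
```

Request:
servo_tool(
  steps=[
    {"jaw":0.2,"dp":[0.0,-0.034,-0.022],"rotation":[0,0,0]},
    {"jaw":0.2,"dp":[0.01,-0.067,-0.044],"rotation":[0,0,0]},
    {"jaw":0.2,"dp":[0.03,-0.1,-0.066],"rotation":[0,0,0]},
    {"jaw":0.2,"dp":[0.05,-0.132,-0.088],"rotation":[0,0,0]},
    {"jaw":0.2,"dp":[0.06,-0.15,-0.1],"rotation":[0,0,0]},
  ],
)

```text
t: 10.2
position: [0.5395, 0.2306, 0.2077]
ee_rot: [0.231, 0.669, 0.23, -0.668]
wrist_force: [0.4, 0.8, -0.7]
grip_width: 0.0684
```

Request:
servo_tool(
  steps=[
    {"jaw":0.2,"dp":[0,0,0],"rotation":[0,0,0]},
  ],
)

```text
t: 10.28
position: [0.5386, 0.2317, 0.2063]
ee_rot: [-0.231, -0.668, -0.231, 0.669]
wrist_force: [-1.3, -0.1, 0.1]
grip_width: 0.0683
```

```bash
python3 - <<'E'
from fit import *
r=cam("wrist");cv2.imwrite("pics/w9.png",r["img"]);P=r["P"]
print(rect(P,(.54,.26),.03,.042,.08)) 
r=cam("top");P=r["P"];crop(r,447,248,40,30,10,"pics/t9.png")
print(rect(P,(.415,-.285),.08,.012,.036),rect(P,(.415,-.305),.03,.045,.08))
E
python3 plan.py .5395 .260 .1 -52 0
```

```text
(215, array([540.0187, 260.0191]), array([14.6154, 14.0902]), 35.86937713623047, array([539.9028, 259.9375], dtype=float32))
(1022, array([ 416.0872, -285.5309]), array([116.0592,  64.8887]), 86.0012435913086, array([ 416.6552, -282.753 ], dtype=float32)) (40, array([ 414.1166, -309.263 ]), array([15.3109, 14.8931]), 26.09775161743164, array([ 413.9475, -308.3697], dtype=float32))
t 10.38 pos [0.5401 0.2286 0.2084] q [ 0.4   0.34  1.76 -0.    1.05  1.3 ] F [-0.7 -0.5  0.1] g 0.0684
psi -51.9 tiltz 0.10  dp [ 0.1083 -0.0252 -0.019 ] rot [ 0.13  0.03 -0.09] rows>= 2.7 0.0
```

View pics/w9.png

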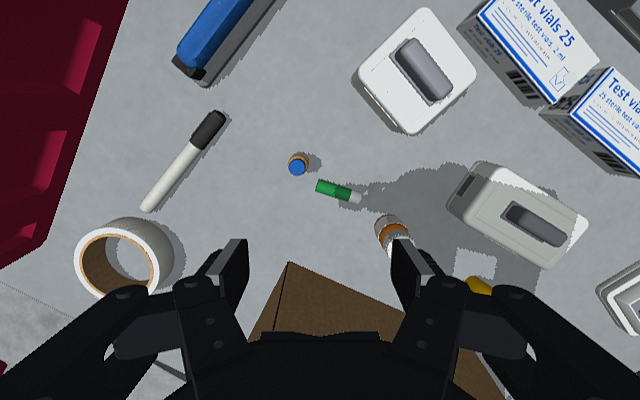

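View pics/t9.png

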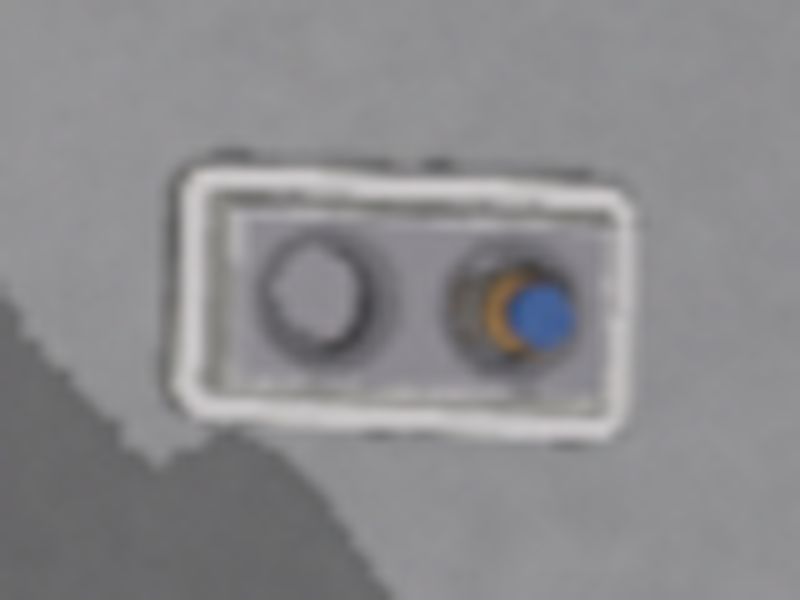

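```bash
python3 plan.py .5400 .2600 .1 -52 0
```

```text
t 10.38 pos [0.5401 0.2286 0.2084] q [ 0.4   0.34  1.76 -0.    1.05  1.3 ] F [-0.7 -0.5  0.1] g 0.0684
psi -51.9 tiltz 0.10  dp [ 0.1083 -0.0249 -0.0194] rot [ 0.13  0.03 -0.09] rows>= 2.7 0.0
```

Request:
servo_tool(
  steps=[
    {"jaw":0.2,"dp":[0.03,-0.012,-0.01],"rotation":[0,0,0]},
    {"jaw":0.2,"dp":[0.065,-0.02,-0.017],"rotation":[0,0,0]},
    {"jaw":0.2,"dp":[0.095,-0.025,-0.019],"rotation":[0,0,0]},
    {"jaw":0.2,"dp":[0.108,-0.025,-0.019],"rotation":[0,0,0]},
    {"jaw":0.2,"dp":[0.108,-0.025,-0.019],"rotation":[0,0,0]},
  ],
)

```text
t: 10.8
position: [0.539, 0.2573, 0.0982]
ee_rot: [-0.231, -0.667, -0.229, 0.67]
wrist_force: [-1.1, -0.3, -0.6]
grip_width: 0.0687
```

```bash
python3 - <<'E'
from fit import *
r=cam("wrist");cv2.imwrite("pics/w10.png",r["img"]);P=r["P"]
print(rect(P,(.54,.26),.03,.042,.08)) 
E
python3 plan.py .5400 .260 .0475 -52 0
```

```text
(512, array([539.8961, 260.084 ]), array([15.3984, 15.2166]), 22.264354705810547, array([540.2474, 260.2835], dtype=float32))
t 10.85 pos [0.5402 0.2578 0.1002] q [ 0.44  0.49  1.8  -0.    0.85  1.35] F [-0.2  0.2 -0.3] g 0.0682
psi -52.0 tiltz 0.12  dp [ 0.0527 -0.002  -0.0013] rot [-0.05  0.09 -0.08] rows>= 1.3 0.0
```

View pics/w10.png

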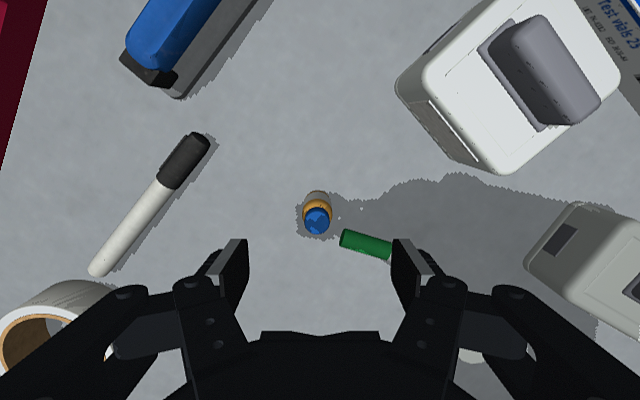

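Request:
servo_tool(
  steps=[
    {"jaw":0.3,"dp":[0.015,-0.002,-0.001],"rotation":[0,0,0]},
    {"jaw":0.4,"dp":[0.03,-0.002,-0.001],"rotation":[0,0,0]},
    {"jaw":0.4,"dp":[0.043,-0.002,-0.001],"rotation":[0,0,0]},
    {"jaw":0.4,"dp":[0.05,-0.002,-0.001],"rotation":[0,0,0]},
    {"jaw":0.4,"dp":[0.05,-0.002,-0.001],"rotation":[0,0,0]},
  ],
)

```text
t: 11.27
position: [0.54, 0.2606, 0.05]
ee_rot: [0.231, 0.669, 0.229, -0.669]
wrist_force: [-1.0, 0.4, 0.0]
grip_width: 0.0516
```

```bash
python3 plan.py .5400 .260 .0475 -52 0;python3 - <<'E'
from fit import *
r=cam("wrist");P=r["P"]
m=(abs(P[...,0]-.54)<.03)&(P[...,1]<.245)&(P[...,1]>.18);print(np.nanmax(P[m][:,2]))
E
python3 plan.py .5400 .260 .0475 -52 0
```

```text
t 11.27 pos [0.54   0.2606 0.05  ] q [ 0.45  0.56  1.82 -0.    0.75  1.36] F [-1.   0.4  0. ] g 0.0516
psi -52.0 tiltz 0.09  dp [0.0025 0.0005 0.0004] rot [-0.04  0.02 -0.09] rows>= 0.1 0.0
0.12505804861848302
t 11.32 pos [0.5403 0.2609 0.0506] q [ 0.45  0.56  1.82 -0.    0.75  1.36] F [ 0.7  0.1 -0.1] g 0.0514
psi -52.0 tiltz 0.10  dp [0.0031 0.0006 0.0008] rot [-0.03 -0.02 -0.1 ] rows>= 0.1 0.0
```

Request:
servo_tool(
  steps=[
    {"jaw":0.5,"dp":[0.0025,0.0006,0.0005],"rotation":[0,0,0]},
    {"jaw":0.65,"dp":[0.0025,0.0006,0.0005],"rotation":[0,0,0]},
    {"jaw":0.75,"dp":[0.0025,0.0006,0.0005],"rotation":[0,0,0]},
    {"jaw":0.9,"dp":[0.0025,0.0006,0.0005],"rotation":[0,0,0]},
    {"jaw":0.9,"dp":[0.0025,0.0006,0.0005],"rotation":[0,0,0]},
  ],
)

```text
t: 11.73
position: [0.5404, 0.2607, 0.0484]
ee_rot: [0.231, 0.669, 0.23, -0.668]
wrist_force: [-0.9, 0.3, 5.0]
grip_width: 0.019
```

Request:
servo_tool(
  steps=[
    {"jaw":0.9,"dp":[0,0,0],"rotation":[0,0,0]},
    {"jaw":0.9,"dp":[0,0,0],"rotation":[0,0,0]},
    {"jaw":0.9,"dp":[0,0,0],"rotation":[0,0,0]},
  ],
)

```text
t: 11.98
position: [0.5404, 0.2607, 0.0484]
ee_rot: [0.231, 0.669, 0.23, -0.668]
wrist_force: [-0.8, -0.9, 6.7]
grip_width: 0.0186
```

```bash
python3 plan.py .545 .255 .27 -52 0; python3 - <<'E'
from fit import *
r=cam("wrist");cv2.imwrite("pics/w11.png",r["img"])
E
```

```text
t 11.98 pos [0.5404 0.2607 0.0484] q [ 0.45  0.57  1.82 -0.    0.75  1.36] F [-0.8 -0.9  6.7] g 0.0186
psi -52.0 tiltz 0.13  dp [-0.2216  0.0077 -0.0004] rot [ 0.   -0.07 -0.11] rows>= 5.3 0.0
```

View pics/w11.png

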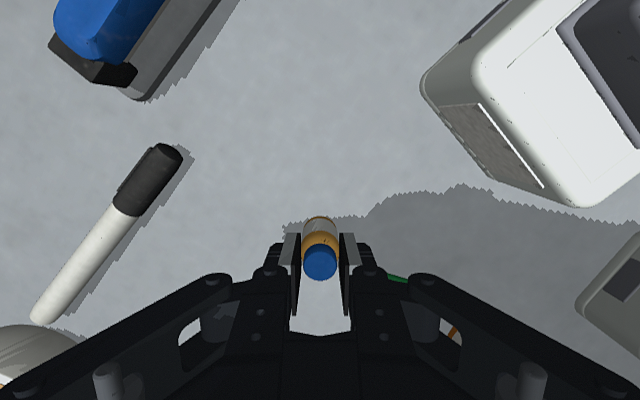

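Request:
servo_tool(
  steps=[
    {"jaw":0.9,"dp":[-0.006,0,0],"rotation":[0,0,0]},
    {"jaw":0.9,"dp":[-0.022,0,0],"rotation":[0,0,0]},
    {"jaw":0.9,"dp":[-0.048,0.001,0],"rotation":[0,0,0]},
    {"jaw":0.9,"dp":[-0.078,0.002,0],"rotation":[0,0,0]},
    {"jaw":0.9,"dp":[-0.11,0.006,0],"rotation":[0,0,0]},
  ],
)

```text
t: 12.45
position: [0.5425, 0.2558, 0.1584]
ee_rot: [-0.231, -0.668, -0.23, 0.669]
wrist_force: [0.5, 1.0, 0.3]
grip_width: 0.0189
```

Request:
servo_tool(
  steps=[
    {"jaw":0.9,"dp":[-0.03,0.01,0.001],"rotation":[0,0,0]},
    {"jaw":0.9,"dp":[-0.06,0.025,0.004],"rotation":[0,0,0]},
    {"jaw":0.9,"dp":[-0.085,0.045,0.009],"rotation":[0,0,0]},
    {"jaw":0.9,"dp":[-0.105,0.067,0.02],"rotation":[0,0,0]},
    {"jaw":0.9,"dp":[-0.115,0.089,0.036],"rotation":[0,0,0]},
  ],
)

```text
t: 12.87
position: [0.5714, 0.1637, 0.2764]
ee_rot: [0.231, 0.67, 0.23, -0.666]
wrist_force: [0.6, 0.4, 0.2]
grip_width: 0.0192
```

```bash
python3 plan.py .56 -.12 .275 -52 0
```

```text
t 12.87 pos [0.5714 0.1637 0.2764] q [ 0.28  0.28  1.68 -0.    1.18  1.18] F [0.6 0.4 0.2] g 0.0192
psi -51.9 tiltz 0.34  dp [0.0013 0.2163 0.1838] rot [ 0.06 -0.28 -0.19] rows>= 6.8 0.0
```

Request:
servo_tool(
  steps=[
    {"jaw":0.9,"dp":[0,0.027,0.022],"rotation":[0,0,0]},
    {"jaw":0.9,"dp":[0,0.053,0.044],"rotation":[0,0,0]},
    {"jaw":0.9,"dp":[0,0.08,0.066],"rotation":[0,0,0]},
    {"jaw":0.9,"dp":[0,0.107,0.089],"rotation":[0,0,0]},
    {"jaw":0.9,"dp":[0,0.134,0.112],"rotation":[0,0,0]},
  ],
)

```text
t: 13.28
position: [0.5635, -0.0124, 0.2735]
ee_rot: [0.231, 0.669, 0.23, -0.668]
wrist_force: [0.8, -0.2, -0.2]
grip_width: 0.0188
```

Request:
servo_tool(
  steps=[
    {"jaw":0.9,"dp":[0,0.027,0.022],"rotation":[0,0,0]},
    {"jaw":0.9,"dp":[0,0.053,0.046],"rotation":[0,0,0]},
    {"jaw":0.9,"dp":[0,0.078,0.07],"rotation":[0,0,0]},
    {"jaw":0.9,"dp":[0.005,0.1,0.097],"rotation":[0,0,0]},
    {"jaw":0.9,"dp":[0.015,0.113,0.122],"rotation":[0,0,0]},
  ],
)

```text
t: 13.7
position: [0.538, -0.1777, 0.2594]
ee_rot: [0.231, 0.67, 0.229, -0.668]
wrist_force: [0.5, 0.3, -0.9]
grip_width: 0.0186
```

```bash
python3 plan.py .4176 -.2627 .12 -52 0
```

```text
t 13.70 pos [ 0.538  -0.1777  0.2594] q [-0.32  0.25  1.75 -0.    1.13  0.59] F [ 0.5  0.3 -0.9] g 0.0186
psi -52.0 tiltz 0.27  dp [ 0.1392 -0.0076  0.1475] rot [-0.03 -0.1  -0.25] rows>= 4.9 0.0
```

Request:
servo_tool(
  steps=[
    {"jaw":0.9,"dp":[0.01,-0.003,0.03],"rotation":[0,0,0]},
    {"jaw":0.9,"dp":[0.035,-0.005,0.062],"rotation":[0,0,0]},
    {"jaw":0.9,"dp":[0.065,-0.006,0.092],"rotation":[0,0,0]},
    {"jaw":0.9,"dp":[0.095,-0.007,0.12],"rotation":[0,0,0]},
    {"jaw":0.9,"dp":[0.118,-0.007,0.138],"rotation":[0,0,0]},
  ],
)

```text
t: 14.12
position: [0.4216, -0.255, 0.1386]
ee_rot: [-0.23, -0.669, -0.23, 0.669]
wrist_force: [-0.2, 0.7, -0.0]
grip_width: 0.019
```

Request:
servo_tool(
  steps=[
    {"jaw":0.9,"dp":[0.015,0,0.007],"rotation":[0,0,0]},
    {"jaw":0.9,"dp":[0.02,0,0.009],"rotation":[0,0,0]},
    {"jaw":0.9,"dp":[0.02,0,0.009],"rotation":[0,0,0]},
  ],
)

```text
t: 14.37
position: [0.4166, -0.26, 0.1194]
ee_rot: [-0.23, -0.669, -0.23, 0.669]
wrist_force: [0.1, -0.6, 0.7]
grip_width: 0.0191
```

```bash
python3 tw.py pics/w12.png; python3 plan.py .4172 -.2625 .085 -52 0
```

```text
(4015, array([ 416.9336, -285.3007]), array([98.221 , 48.7311]), 87.24213409423828, array([ 425.121 , -277.8179], dtype=float32)) (7455, array([ 415.9299, -286.0385]), array([114.8407,  65.0348]), 85.93643188476562, array([ 427.2886, -274.8586], dtype=float32))
floor 712 [ 0.404  -0.2768  0.0057] [ 0.4274 -0.2524  0.0128] [ 0.4161 -0.2647  0.0079] [323.5421 204.9705]
floor 40 [ 0.4196 -0.3216  0.0068] [ 0.4247 -0.3086  0.0129] [ 0.4223 -0.3173  0.0089] [379.25  237.675]
t 14.47 pos [ 0.4185 -0.2603  0.121 ] q [-0.56  0.32  2.02 -0.    0.79  0.35] F [0.2 0.1 0.6] g 0.0187
psi -52.0 tiltz 0.17  dp [0.036  0.0009 0.0024] rot [-0.   -0.06 -0.16] rows>= 0.9 0.0
```

View pics/w12.png

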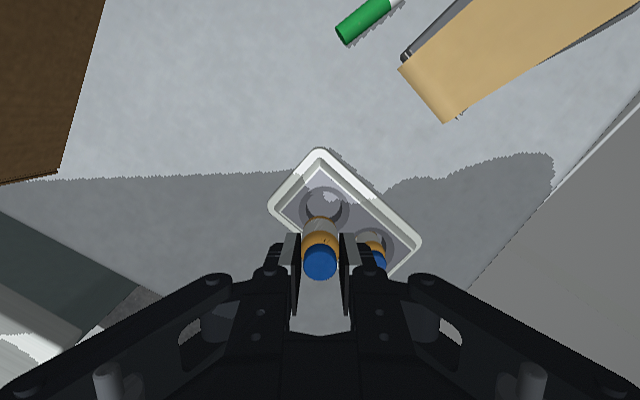

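Request:
servo_tool(
  steps=[
    {"jaw":0.9,"dp":[0.004,0.0005,0.001],"rotation":[-5,0,0]},
    {"jaw":0.9,"dp":[0.008,0.001,0.002],"rotation":[-11,0,0]},
    {"jaw":0.9,"dp":[0.014,0.001,0.0024],"rotation":[-17,0,0]},
    {"jaw":0.9,"dp":[0.02,0.001,0.0024],"rotation":[-20,0,0]},
    {"jaw":0.9,"dp":[0.026,0.001,0.0024],"rotation":[-20,0,0]},
  ],
)

```text
t: 14.88
position: [0.418, -0.2626, 0.0953]
ee_rot: [0.345, 0.619, 0.342, -0.617]
wrist_force: [0.1, 0.2, -0.1]
grip_width: 0.019
```

Request:
servo_tool(
  steps=[
    {"jaw":0.9,"dp":[0.002,0,0],"rotation":[0,0,0]},
    {"jaw":0.9,"dp":[0.002,0,0],"rotation":[0,0,0]},
  ],
)

```text
t: 15.05
position: [0.4168, -0.2622, 0.0923]
ee_rot: [0.343, 0.619, 0.342, -0.618]
wrist_force: [0.1, -0.3, -0.7]
grip_width: 0.0187
```

```bash
python3 tw.py pics/w13.png; python3 plan.py .4172 -.2625 .057 -32 0;python3 - <<'E'
from h import *
s=cam("side");crop(s,270,300,100,75,4,"pics/s13.png")
E
```

```text
(3739, array([ 416.3314, -285.2428]), array([97.8   , 49.0039]), 85.85020446777344, array([ 420.1385, -267.2531], dtype=float32)) (7888, array([ 415.7968, -285.649 ]), array([114.1597,  65.3697]), 86.04776763916016, array([ 422.2428, -266.9162], dtype=float32))
floor 594 [ 0.404  -0.2761  0.0054] [ 0.4289 -0.254   0.0129] [ 0.4181 -0.2631  0.0079] [321.3603 211.2037]
t 15.15 pos [ 0.4167 -0.2624  0.0926] q [-0.56  0.37  2.04 -0.    0.73 -0.01] F [-0.   0.4  0.2] g 0.0189
psi -32.1 tiltz 0.13  dp [ 0.0356  0.0004 -0.0002] rot [-0.06  0.01 -0.13] rows>= 0.9 0.0
```

View pics/w13.png

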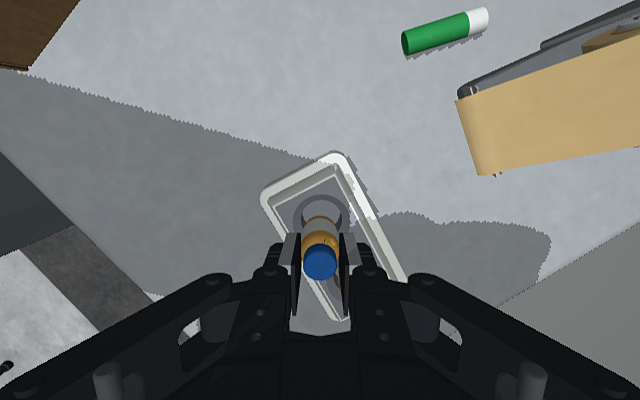

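View pics/s13.png

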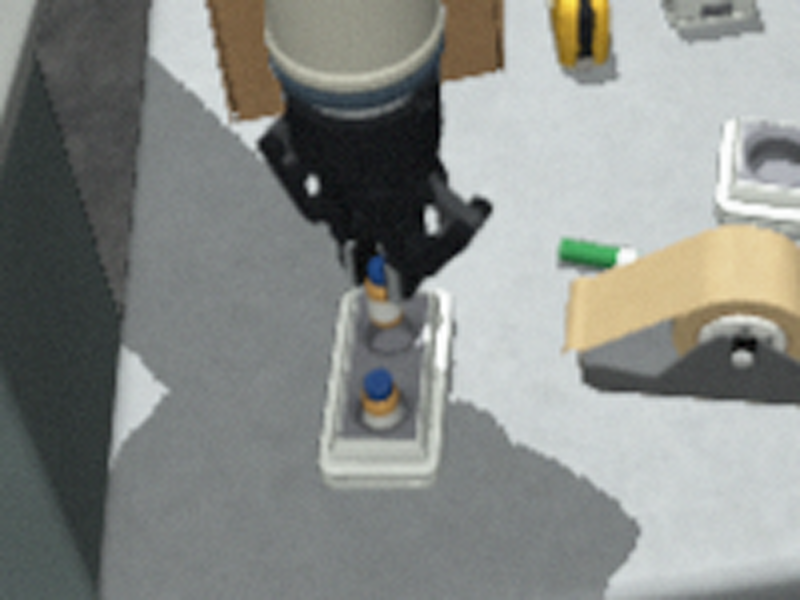

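Aligned; lower slowly.

Request:
servo_tool(
  steps=[
    {"jaw":0.9,"dp":[0.007,0.0004,0],"rotation":[0,0,0]},
    {"jaw":0.9,"dp":[0.014,0.0004,0],"rotation":[0,0,0]},
    {"jaw":0.9,"dp":[0.021,0.0004,0],"rotation":[0,0,0]},
    {"jaw":0.9,"dp":[0.028,0.0004,0],"rotation":[0,0,0]},
    {"jaw":0.9,"dp":[0.032,0.0004,0],"rotation":[0,0,0]},
  ],
)

```text
t: 15.62
position: [0.4161, -0.2624, 0.0588]
ee_rot: [-0.343, -0.618, -0.343, 0.619]
wrist_force: [-0.1, -0.2, -0.3]
grip_width: 0.019
```

Request:
servo_tool(
  steps=[
    {"jaw":0.9,"dp":[0.001,0,0],"rotation":[0,0,0]},
    {"jaw":0.9,"dp":[0.002,0,0],"rotation":[0,0,0]},
    {"jaw":0.9,"dp":[0.002,0,0],"rotation":[0,0,0]},
  ],
)

```text
t: 15.87
position: [0.4166, -0.2627, 0.0579]
ee_rot: [0.343, 0.619, 0.342, -0.618]
wrist_force: [-0.4, 0.6, 0.1]
grip_width: 0.0193
```

```bash
python3 plan.py .4172 -.2625 .0566 -32 0
```

```text
t 15.87 pos [ 0.4166 -0.2627  0.0579] q [-0.57  0.43  2.06 -0.    0.65 -0.01] F [-0.4  0.6  0.1] g 0.0193
psi -32.0 tiltz 0.08  dp [ 0.0013  0.0004 -0.0005] rot [-0.01  0.01 -0.08] rows>= 0.0 0.0
```

Request:
servo_tool(
  steps=[
    {"jaw":0.9,"dp":[0.0013,0,0],"rotation":[0,0,0]},
    {"jaw":0.9,"dp":[0.0015,0,0],"rotation":[0,0,0]},
    {"jaw":0.74,"dp":[0.0015,0,0],"rotation":[0,0,0]},
    {"jaw":0.7,"dp":[0.0015,0,0],"rotation":[0,0,0]},
    {"jaw":0.6,"dp":[0.0015,0,0],"rotation":[0,0,0]},
  ],
)

```text
t: 16.28
position: [0.4167, -0.2628, 0.0568]
ee_rot: [0.343, 0.619, 0.342, -0.618]
wrist_force: [-0.3, 0.4, -0.3]
grip_width: 0.0338
```

Request:
servo_tool(
  steps=[
    {"jaw":0.6,"dp":[0,0,0],"rotation":[0,0,0]},
    {"jaw":0.6,"dp":[-0.01,0,0],"rotation":[0,0,0]},
    {"jaw":0.6,"dp":[-0.03,0,0],"rotation":[0,0,0]},
    {"jaw":0.6,"dp":[-0.06,0,0],"rotation":[0,0,0]},
    {"jaw":0.5,"dp":[-0.1,0,0],"rotation":[0,0,0]},
  ],
)

```text
t: 16.7
position: [0.415, -0.2617, 0.1566]
ee_rot: [-0.342, -0.618, -0.344, 0.619]
wrist_force: [1.3, -0.9, -0.6]
grip_width: 0.042
```

```bash
python3 plan.py .56 -.12 .28 -52 0; python3 - <<'E'
from h import *
s=cam("side");crop(s,270,300,100,75,4,"pics/s14.png")
E
```

```text
t 16.70 pos [ 0.415  -0.2617  0.1566] q [-0.57  0.27  2.   -0.    0.88 -0.01] F [ 1.3 -0.9 -0.6] g 0.0420
psi -32.0 tiltz 0.15  dp [-0.1236  0.0475 -0.197 ] rot [19.99  0.03  0.15] rows>= 5.7 2.8
```

View pics/s14.png

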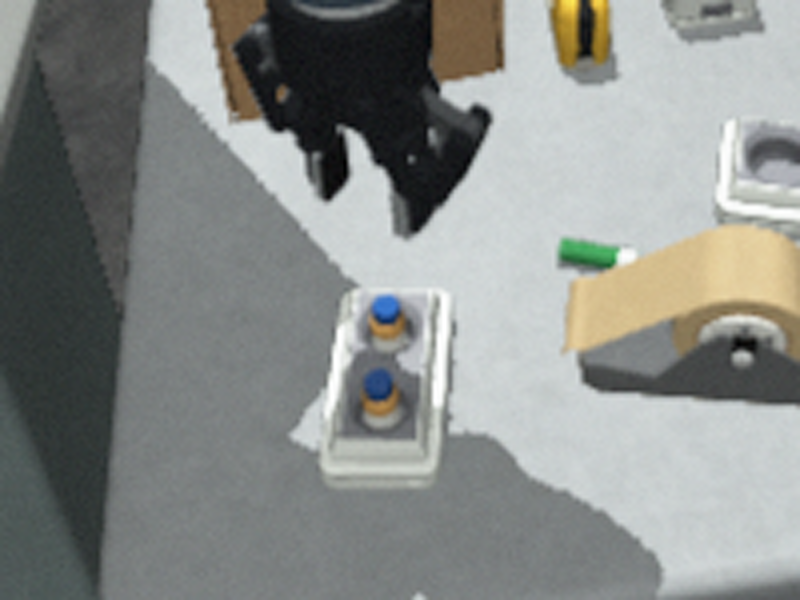

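Request:
servo_tool(
  steps=[
    {"jaw":0.4,"dp":[-0.035,0.008,-0.02],"rotation":[5,0,0]},
    {"jaw":0.4,"dp":[-0.06,0.016,-0.05],"rotation":[10,0,0]},
    {"jaw":0.4,"dp":[-0.085,0.025,-0.085],"rotation":[15,0,0]},
    {"jaw":0.4,"dp":[-0.11,0.034,-0.118],"rotation":[20,0,0]},
    {"jaw":0.3,"dp":[-0.124,0.042,-0.155],"rotation":[25,0,0]},
  ],
)

```text
t: 17.17
position: [0.5344, -0.1538, 0.284]
ee_rot: [0.2, 0.68, 0.198, -0.677]
wrist_force: [1.2, -0.9, -0.1]
grip_width: 0.0595
```

```bash
python3 plan.py .56 -.05 .28 -75 0; python3 plan.py .545 .13 .22 -75 0
```

```text
t 17.17 pos [ 0.5344 -0.1538  0.284 ] q [-0.28  0.21  1.75 -0.    1.18  0.72] F [ 1.2 -0.9 -0.1] g 0.0595
psi -57.3 tiltz 0.32  dp [ 0.0039 -0.0735 -0.0776] rot [17.7  -0.2  -0.24] rows>= 2.6 2.5
t 17.17 pos [ 0.5344 -0.1538  0.284 ] q [-0.28  0.21  1.75 -0.    1.18  0.72] F [ 1.2 -0.9 -0.1] g 0.0595
psi -57.3 tiltz 0.32  dp [ 0.0634 -0.2334 -0.1621] rot [17.7  -0.2  -0.24] rows>= 7.0 2.5
```

Request:
servo_tool(
  steps=[
    {"jaw":0.3,"dp":[0.002,-0.028,-0.03],"rotation":[5,0,0]},
    {"jaw":0.3,"dp":[0.004,-0.06,-0.057],"rotation":[10,0,0]},
    {"jaw":0.3,"dp":[0.005,-0.092,-0.083],"rotation":[15,0,0]},
    {"jaw":0.3,"dp":[0.012,-0.126,-0.105],"rotation":[17.7,0,0]},
    {"jaw":0.3,"dp":[0.02,-0.158,-0.125],"rotation":[17.7,0,0]},
  ],
)

```text
t: 17.58
position: [0.5521, 0.0485, 0.2611]
ee_rot: [0.093, 0.702, 0.093, -0.7]
wrist_force: [1.4, -0.7, -0.8]
grip_width: 0.0597
```

```bash
python3 plan.py .545 .13 .22 -75 0
```

```text
t 17.58 pos [0.5521 0.0485 0.2611] q [ 0.09  0.23  1.78 -0.    1.13  1.39] F [ 1.4 -0.7 -0.8] g 0.0597
psi -74.9 tiltz 0.20  dp [ 0.041  -0.0806 -0.0143] rot [ 0.12 -0.18 -0.09] rows>= 2.2 0.0
```

Request:
servo_tool(
  steps=[
    {"jaw":0.3,"dp":[0.02,-0.04,-0.007],"rotation":[0,0,0]},
    {"jaw":0.3,"dp":[0.035,-0.07,-0.012],"rotation":[0,0,0]},
    {"jaw":0.3,"dp":[0.041,-0.081,-0.014],"rotation":[0,0,0]},
    {"jaw":0.3,"dp":[0.041,-0.081,-0.014],"rotation":[0,0,0]},
  ],
)

```text
t: 17.92
position: [0.5427, 0.1303, 0.2178]
ee_rot: [-0.096, -0.7, -0.095, 0.701]
wrist_force: [-0.3, 0.5, 0.0]
grip_width: 0.0599
```

```bash
python3 - <<'E'
from fit import *
r=cam("wrist");cv2.imwrite("pics/w15.png",r["img"]);P=r["P"]
print(rect(P,(.541,.136),.03,.057,.075)) 
E
python3 plan.py .541 .1365 .11 -75 0
```

```text
(705, array([541.719 , 136.2559]), array([28.7796, 28.0272]), 62.67949295043945, array([542.1136, 136.2529], dtype=float32))
t 17.97 pos [0.5435 0.1288 0.2188] q [ 0.23  0.28  1.81 -0.    1.05  1.53] F [ 0.7 -0.7 -0.1] g 0.0598
psi -74.6 tiltz 0.09  dp [ 0.1088 -0.0083  0.0004] rot [ 0.44  0.01 -0.09] rows>= 2.6 0.1
```

View pics/w15.png

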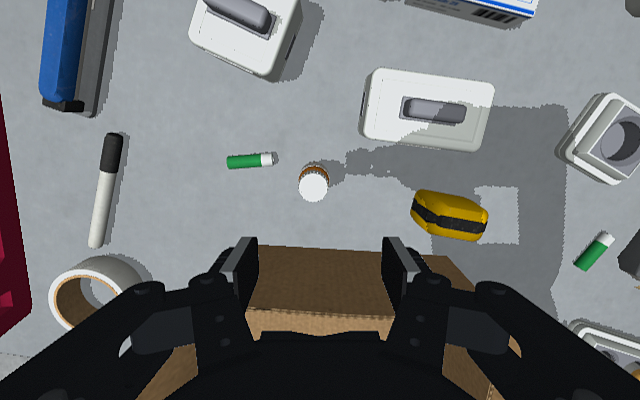

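Bottle at (.5417,.1363), clear all round. Descend.

Request:
servo_tool(
  steps=[
    {"jaw":0.3,"dp":[0.03,-0.007,0],"rotation":[0,0,0]},
    {"jaw":0.3,"dp":[0.065,-0.0085,0],"rotation":[0,0,0]},
    {"jaw":0.3,"dp":[0.095,-0.0085,0],"rotation":[0,0,0]},
    {"jaw":0.3,"dp":[0.109,-0.0085,0],"rotation":[0,0,0]},
    {"jaw":0.3,"dp":[0.109,-0.0085,0],"rotation":[0,0,0]},
  ],
)

```text
t: 18.38
position: [0.5406, 0.1342, 0.1077]
ee_rot: [-0.094, -0.7, -0.093, 0.702]
wrist_force: [-0.3, 0.1, -0.3]
grip_width: 0.0597
```

```bash
python3 - <<'E'
from fit import *
r=cam("wrist");cv2.imwrite("pics/w16.png",r["img"]);P=r["P"]
print(rect(P,(.541,.136),.03,.057,.075)) 
E
python3 plan.py .5417 .1363 .064 -75 0
```

```text
(1737, array([541.9182, 136.2807]), array([28.0102, 28.8294]), 46.482269287109375, array([542.6898, 136.4573], dtype=float32))
t 18.43 pos [0.5418 0.1346 0.1095] q [ 0.24  0.43  1.89 -0.    0.83  1.55] F [-0.9 -0.3  0.4] g 0.0601
psi -74.8 tiltz 0.11  dp [ 0.0455 -0.0018 -0.0004] rot [ 0.22  0.06 -0.09] rows>= 1.1 0.0
```

View pics/w16.png

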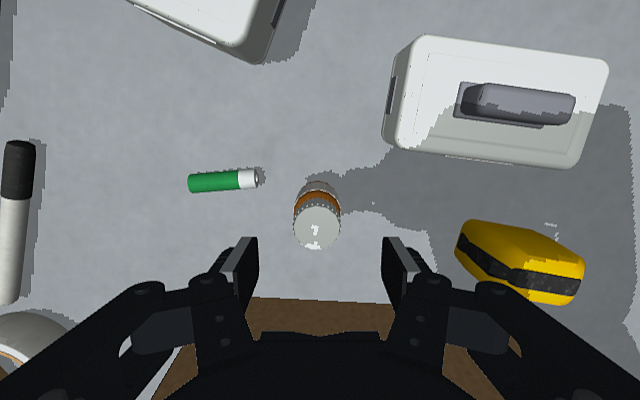

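Request:
servo_tool(
  steps=[
    {"jaw":0.3,"dp":[0.015,-0.0018,-0.0004],"rotation":[0,0,0]},
    {"jaw":0.3,"dp":[0.03,-0.0018,-0.0004],"rotation":[0,0,0]},
    {"jaw":0.4,"dp":[0.042,-0.0018,-0.0004],"rotation":[0,0,0]},
    {"jaw":0.4,"dp":[0.045,-0.0018,-0.0004],"rotation":[0,0,0]},
    {"jaw":0.4,"dp":[0.045,-0.0018,-0.0004],"rotation":[0,0,0]},
  ],
)

```text
t: 18.85
position: [0.5423, 0.1375, 0.0652]
ee_rot: [0.094, 0.701, 0.093, -0.7]
wrist_force: [-0.0, -0.4, -0.1]
grip_width: 0.0513
```

```bash
python3 plan.py .5419 .1363 .064 -75 0
```

```text
t 18.85 pos [0.5423 0.1375 0.0652] q [ 0.25  0.49  1.91 -0.    0.74  1.55] F [-0.  -0.4 -0.1] g 0.0513
psi -74.7 tiltz 0.10  dp [0.0012 0.001  0.0007] rot [ 0.27 -0.06 -0.08] rows>= 0.0 0.0
```

Request:
servo_tool(
  steps=[
    {"jaw":0.5,"dp":[0,0.001,0.0005],"rotation":[0,0,0]},
    {"jaw":0.6,"dp":[0,0.001,0.0005],"rotation":[0,0,0]},
    {"jaw":0.65,"dp":[0,0.001,0.0005],"rotation":[0,0,0]},
    {"jaw":0.8,"dp":[0,0.001,0.0005],"rotation":[0,0,0]},
    {"jaw":0.8,"dp":[0,0.001,0.0005],"rotation":[0,0,0]},
  ],
  newtons=40,
)

```text
t: 19.27
position: [0.5425, 0.1369, 0.0658]
ee_rot: [0.095, 0.702, 0.094, -0.7]
wrist_force: [-0.6, -1.0, 5.6]
grip_width: 0.0264
```

Request:
servo_tool(
  steps=[
    {"jaw":0.8,"dp":[0,0,0],"rotation":[0,0,0]},
    {"jaw":0.8,"dp":[0,0,0],"rotation":[0,0,0]},
  ],
)

```text
t: 19.43
position: [0.5425, 0.1369, 0.0658]
ee_rot: [0.095, 0.702, 0.094, -0.7]
wrist_force: [-0.3, -1.2, 6.1]
grip_width: 0.0266
```

```bash
python3 plan.py .541 .1365 .11 -75 0; python3 - <<'E'
from fit import *
r=cam("wrist");cv2.imwrite("pics/w17.png",r["img"])
E
```

```text
t 19.43 pos [0.5425 0.1369 0.0658] q [ 0.25  0.49  1.91 -0.    0.74  1.55] F [-0.3 -1.2  6.1] g 0.0266
psi -74.7 tiltz 0.17  dp [-0.0442  0.0001  0.0014] rot [ 0.3  -0.15 -0.09] rows>= 1.1 0.0
```

View pics/w17.png

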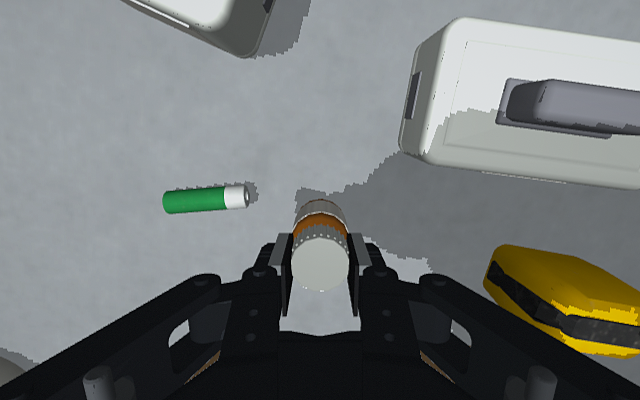

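Request:
servo_tool(
  steps=[
    {"jaw":0.8,"dp":[-0.006,0,0],"rotation":[0,0,0]},
    {"jaw":0.8,"dp":[-0.022,0,0],"rotation":[0,0,0]},
    {"jaw":0.8,"dp":[-0.048,0,0],"rotation":[0,0,0]},
    {"jaw":0.8,"dp":[-0.078,0,0],"rotation":[0,0,0]},
    {"jaw":0.8,"dp":[-0.1,0,0],"rotation":[0,0,0]},
  ],
)

```text
t: 19.9
position: [0.5419, 0.1371, 0.1673]
ee_rot: [0.094, 0.702, 0.094, -0.7]
wrist_force: [0.0, 0.9, -1.1]
grip_width: 0.0264
```

```bash
python3 plan.py .64 -.13 .2 -75 0; python3 - <<'E'
from fit import *
P=cam("top")["P"]
for a in np.arange(.56,.96,.03):
    row=[]
    for b in np.arange(.0,-.42,-.03):
        k=(abs(P[...,0]-a)<.015)&(abs(P[...,1]-b)<.015);row.append(round(1000*np.nanmax(P[k][:,2])) if k.any() else -1)
    print(round(a,2),row)
E
```

```text
t 19.90 pos [0.5419 0.1371 0.1673] q [ 0.25  0.35  1.85 -0.    0.94  1.55] F [ 0.   0.9 -1.1] g 0.0264
psi -74.7 tiltz 0.15  dp [-0.0323  0.2835 -0.0242] rot [ 0.3  -0.12 -0.08] rows>= 6.9 0.0
0.56 [64, 64, 6, 7, 5, 6, 6, 19, 78, 81, 81, 7, 6, 6]
0.59 [7, 7, 6, 5, 8, 6, 5, 5, 98, 102, 102, 7, 10, 8]
0.62 [52, 5, 6, 5, 25, 33, 36, 7, 101, 106, 104, 5, 6, 5]
0.65 [51, 7, 7, 6, 34, 35, 41, 7, 76, 97, 92, 45, 7, 5]
0.68 [49, 6, 8, 5, 36, 38, 36, 6, 44, 50, 51, 40, 7, 7]
0.71 [5, 7, 7, 6, 33, 30, 17, 6, 6, 46, 44, 8, 6, 7]
0.74 [49, 6, 7, 6, 5, 79, 78, 6, 7, 6, 152, 151, 129, 4]
0.77 [141, 141, 6, 7, 94, 96, 100, 98, 96, 7, 108, 150, 99, 0]
0.8 [142, 139, 7, 86, 95, 93, 96, 97, 97, 94, 27, 4, 5, 4]
0.83 [80, 122, 7, 230, 246, 246, 243, 242, 236, 234, 92, 5, 4, 4]
0.86 [210, 210, 5, 238, 249, 249, 249, 248, 248, 248, 5, 6, 7, 2]
0.89 [211, 210, 6, 235, 244, 245, 247, 250, 248, 244, 5, 8, 6, 0]
0.92 [209, 212, 6, 217, 232, 237, 240, 240, 241, 235, 5, 6, 5, -7]
0.95 [210, 210, 6, 200, 212, 216, 221, 220, 220, 215, -1, -1, 7, -1]
```

Request:
servo_tool(
  steps=[
    {"jaw":0.8,"dp":[-0.015,0.02,-0.002],"rotation":[-4,0,0]},
    {"jaw":0.8,"dp":[-0.03,0.05,-0.005],"rotation":[-9,0,0]},
    {"jaw":0.8,"dp":[-0.04,0.085,-0.008],"rotation":[-14,0,0]},
    {"jaw":0.8,"dp":[-0.045,0.12,-0.011],"rotation":[-19,0,0]},
    {"jaw":0.8,"dp":[-0.045,0.155,-0.014],"rotation":[-24,0,0]},
  ],
)

```text
t: 20.37
position: [0.597, -0.0102, 0.2122]
ee_rot: [0.24, 0.667, 0.239, -0.664]
wrist_force: [1.2, -0.3, -1.0]
grip_width: 0.0262
```

```bash
python3 plan.py .655 -.14 .19 -45 0
```

```text
t 20.37 pos [ 0.597  -0.0102  0.2122] q [-0.02  0.35  1.73 -0.    1.06  0.86] F [ 1.2 -0.3 -1. ] g 0.0262
psi -50.4 tiltz 0.25  dp [0.0225 0.1369 0.0381] rot [-5.42 -0.14 -0.21] rows>= 3.5 0.8
```

Request:
servo_tool(
  steps=[
    {"jaw":0.8,"dp":[0.004,0.033,0.007],"rotation":[-3,0,0]},
    {"jaw":0.8,"dp":[0.009,0.066,0.017],"rotation":[-5,0,0]},
    {"jaw":0.8,"dp":[0.015,0.1,0.027],"rotation":[-5.4,0,0]},
    {"jaw":0.8,"dp":[0.02,0.125,0.035],"rotation":[-5.4,0,0]},
    {"jaw":0.8,"dp":[0.0225,0.137,0.038],"rotation":[-5.4,0,0]},
  ],
)

```text
t: 20.78
position: [0.6539, -0.1421, 0.1873]
ee_rot: [0.269, 0.654, 0.267, -0.654]
wrist_force: [-0.6, 0.6, -1.1]
grip_width: 0.0263
```

Request:
servo_tool(
  steps=[
    {"jaw":0.8,"dp":[0,0,0],"rotation":[0,0,0]},
    {"jaw":0.8,"dp":[0,0,0],"rotation":[0,0,0]},
  ],
)

```text
t: 20.95
position: [0.6529, -0.1388, 0.1875]
ee_rot: [0.269, 0.654, 0.268, -0.654]
wrist_force: [0.5, 0.6, -0.7]
grip_width: 0.0264
```

```bash
cat > sg.py <<'E'
from fit import *
import sys
r=cam("wrist");cv2.imwrite(sys.argv[1],r["img"]);P=r["P"]
print(rect(P,(.661,-.151),.07,.027,.036),rect(P,(.661,-.151),.07,.014,.036))
P=P
m=(abs(P[...,0]-.661)<.03)&(abs(P[...,1]+.151)<.03)&(P[...,2]>.003)&(P[...,2]<.013)
q=P[m];print("floor",len(q),q.min(0),q.max(0),q.mean(0))
P=cam("top")["P"];print("top",rect(P,(.661,-.151),.07,.027,.036),rect(P,(.661,-.151),.07,.012,.036))
E
python3 sg.py pics/w18.png; python3 plan.py .6615 -.1515 .13 -45 0
```

```text
(1675, array([ 662.7878, -152.6541]), array([58.9713, 58.539 ]), 77.30597686767578, array([ 670.7044, -148.4086], dtype=float32)) (3556, array([ 662.6671, -153.15  ]), array([75.2974, 75.0092]), 77.3338851928711, array([ 672.0879, -146.7499], dtype=float32))
floor 1100 [ 0.643  -0.1734  0.0048] [ 0.6809 -0.1358  0.0129] [ 0.6624 -0.1547  0.0079]
top (37, array([ 667.83  , -126.8358]), array([ 8.1856, 57.5054]), 81.3096694946289, array([ 675.938 , -128.0585], dtype=float32)) (155, array([ 668.1425, -123.1553]), array([18.8952, 73.5083]), 81.80302429199219, array([ 668.4507, -122.6782], dtype=float32))
t 21.05 pos [ 0.6529 -0.1377  0.188 ] q [-0.21  0.48  1.59 -0.    1.07  0.58] F [-0.   1.  -0.1] g 0.0265
psi -45.3 tiltz 0.06  dp [0.058  0.0158 0.0036] rot [-0.27 -0.02 -0.06] rows>= 1.4 0.0
```

View pics/w18.png

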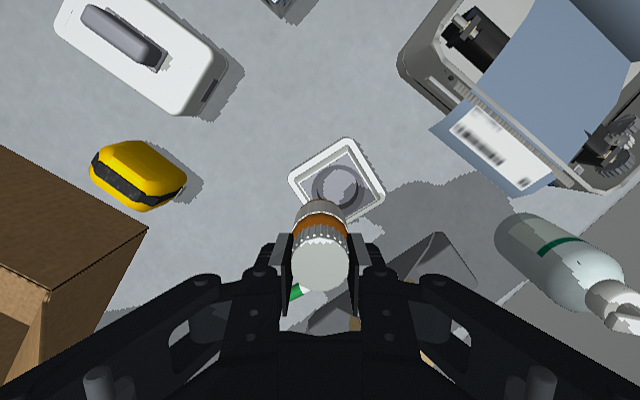

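```bash
python3 plan.py .6628 -.1525 .12 -45 0
```

```text
t 21.05 pos [ 0.6529 -0.1377  0.188 ] q [-0.21  0.48  1.59 -0.    1.07  0.58] F [-0.   1.  -0.1] g 0.0265
psi -45.3 tiltz 0.06  dp [0.068  0.0174 0.0034] rot [-0.27 -0.02 -0.06] rows>= 1.7 0.0
```

Request:
servo_tool(
  steps=[
    {"jaw":0.8,"dp":[0.015,0.006,0.001],"rotation":[0,0,0]},
    {"jaw":0.8,"dp":[0.035,0.012,0.002],"rotation":[0,0,0]},
    {"jaw":0.8,"dp":[0.055,0.016,0.003],"rotation":[0,0,0]},
    {"jaw":0.8,"dp":[0.068,0.0174,0.0034],"rotation":[0,0,0]},
    {"jaw":0.8,"dp":[0.068,0.0174,0.0034],"rotation":[0,0,0]},
  ],
)

```text
t: 21.47
position: [0.6612, -0.1529, 0.116]
ee_rot: [-0.268, -0.653, -0.27, 0.655]
wrist_force: [-0.9, -0.1, -1.5]
grip_width: 0.0262
```

Request:
servo_tool(
  steps=[
    {"jaw":0.8,"dp":[0,0,0],"rotation":[0,0,0]},
    {"jaw":0.8,"dp":[0,0,0],"rotation":[0,0,0]},
  ],
)

```text
t: 21.63
position: [0.6637, -0.1535, 0.1205]
ee_rot: [0.27, 0.654, 0.268, -0.653]
wrist_force: [-0.2, 0.8, -0.5]
grip_width: 0.0262
```

```bash
python3 sg.py pics/w19.png; python3 plan.py .6627 -.1525 .0743 -45 0; python3 - <<'E'
from h import *
s=cam("side");crop(s,360,250,100,75,4,"pics/s19.png")
E
```

```text
(2604, array([ 663.1705, -152.702 ]), array([58.6395, 58.9103]), 77.10736083984375, array([ 671.1066, -145.3183], dtype=float32)) (5425, array([ 662.7331, -152.9417]), array([75.0436, 75.1251]), 77.25677490234375, array([ 672.9812, -143.2657], dtype=float32))
floor 897 [ 0.6433 -0.1711  0.0055] [ 0.6909 -0.1212  0.013 ] [ 0.6659 -0.1487  0.0078]
top (77, array([ 667.3666, -129.8508]), array([15.732 , 59.3548]), 82.8244400024414, array([ 670.3129, -129.4584], dtype=float32)) (236, array([ 667.4848, -126.6451]), array([27.7472, 75.6266]), 82.43167114257812, array([ 666.3643, -125.7533], dtype=float32))
t 21.73 pos [ 0.664  -0.1537  0.1211] q [-0.23  0.57  1.6  -0.    0.97  0.56] F [-0.3  0.2 -1.1] g 0.0262
psi -45.3 tiltz 0.20  dp [ 0.0468 -0.0019  0.0002] rot [-0.29 -0.07 -0.19] rows>= 1.1 0.0
```

View pics/w19.png

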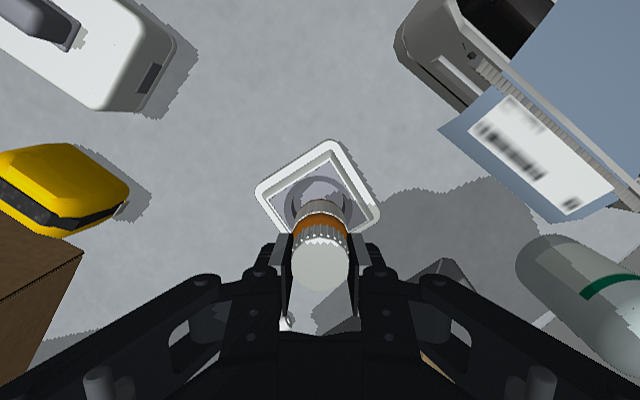

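View pics/s19.png

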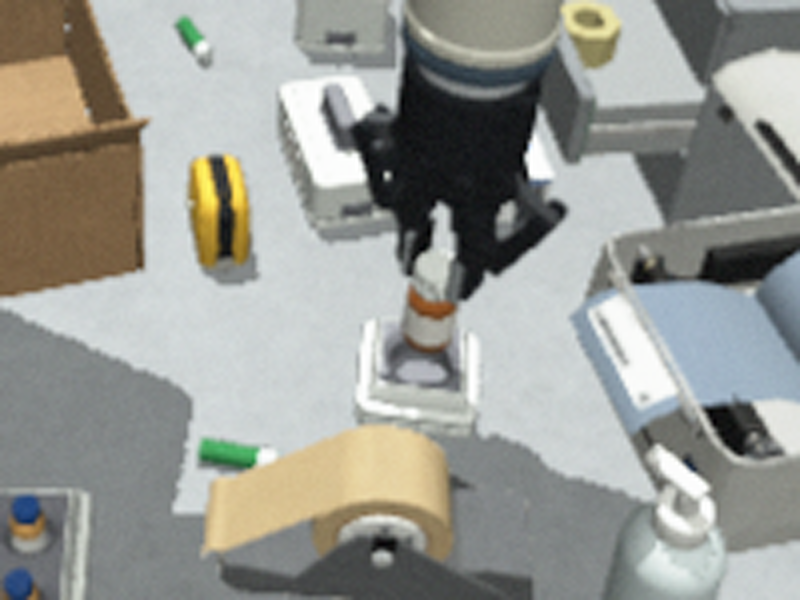

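Request:
servo_tool(
  steps=[
    {"jaw":0.8,"dp":[0.009,-0.0015,0],"rotation":[0,0,0]},
    {"jaw":0.8,"dp":[0.018,-0.0015,0],"rotation":[0,0,0]},
    {"jaw":0.8,"dp":[0.027,-0.0015,0],"rotation":[0,0,0]},
    {"jaw":0.8,"dp":[0.036,-0.0015,0],"rotation":[0,0,0]},
    {"jaw":0.8,"dp":[0.042,-0.0015,0],"rotation":[0,0,0]},
  ],
)

```text
t: 22.2
position: [0.6615, -0.1526, 0.0759]
ee_rot: [-0.269, -0.654, -0.269, 0.654]
wrist_force: [0.2, -0.1, -1.4]
grip_width: 0.0264
```

Request:
servo_tool(
  steps=[
    {"jaw":0.8,"dp":[0,0,0],"rotation":[0,0,0]},
    {"jaw":0.8,"dp":[0,0,0],"rotation":[0,0,0]},
  ],
)

```text
t: 22.37
position: [0.6619, -0.1527, 0.0769]
ee_rot: [-0.269, -0.654, -0.269, 0.654]
wrist_force: [0.1, -0.5, -0.7]
grip_width: 0.0263
```

```bash
python3 plan.py .6630 -.1525 .0743 -45 0
```

```text
t 22.37 pos [ 0.6619 -0.1527  0.0769] q [-0.23  0.62  1.63 -0.    0.89  0.56] F [ 0.1 -0.5 -0.7] g 0.0263
psi -45.3 tiltz 0.04  dp [ 0.0026  0.0006 -0.0009] rot [-0.31  0.03 -0.03] rows>= 0.1 0.0
```

Request:
servo_tool(
  steps=[
    {"jaw":0.8,"dp":[0.0015,0,0],"rotation":[0,0,0]},
    {"jaw":0.8,"dp":[0.003,0,0],"rotation":[0,0,0]},
    {"jaw":0.8,"dp":[0.003,0,0],"rotation":[0,0,0]},
  ],
)

```text
t: 22.62
position: [0.6624, -0.1528, 0.0749]
ee_rot: [0.269, 0.654, 0.268, -0.654]
wrist_force: [-0.3, 0.2, -0.6]
grip_width: 0.0261
```

Request:
servo_tool(
  steps=[
    {"jaw":0.66,"dp":[0,0,0],"rotation":[0,0,0]},
    {"jaw":0.6,"dp":[0,0,0],"rotation":[0,0,0]},
    {"jaw":0.5,"dp":[0,0,0],"rotation":[0,0,0]},
    {"jaw":0.5,"dp":[0,0,0],"rotation":[0,0,0]},
    {"jaw":0.5,"dp":[0,0,0],"rotation":[0,0,0]},
  ],
)

```text
t: 23.03
position: [0.6623, -0.1528, 0.0749]
ee_rot: [0.269, 0.654, 0.268, -0.654]
wrist_force: [0.1, 0.5, 0.1]
grip_width: 0.0427
```

Request:
servo_tool(
  steps=[
    {"jaw":0.5,"dp":[-0.01,0,0],"rotation":[0,0,0]},
    {"jaw":0.5,"dp":[-0.03,0,0],"rotation":[0,0,0]},
    {"jaw":0.5,"dp":[-0.06,0,0],"rotation":[0,0,0]},
    {"jaw":0.5,"dp":[-0.095,0,0],"rotation":[0,0,0]},
    {"jaw":0.5,"dp":[-0.13,0,0],"rotation":[0,0,0]},
  ],
)

```text
t: 23.45
position: [0.6616, -0.1525, 0.2065]
ee_rot: [0.269, 0.654, 0.269, -0.654]
wrist_force: [1.1, -0.6, -0.2]
grip_width: 0.0427
```

```bash
python3 sg.py pics/w20.png; python3 plan.py .6350 .0513 .2 0 0; python3 - <<'E'
from h import *
s=cam("side");crop(s,330,250,110,80,3.5,"pics/s20.png")
E
```

```text
(1812, array([ 662.8304, -152.6901]), array([58.988 , 58.6914]), 76.89042663574219, array([ 665.5494, -150.1567], dtype=float32)) (3768, array([ 662.6302, -153.1122]), array([75.2075, 75.0226]), 77.15458679199219, array([ 666.4435, -149.2034], dtype=float32))
floor 209 [ 0.6443 -0.1711  0.006 ] [ 0.6811 -0.1348  0.013 ] [ 0.6678 -0.1472  0.0079]
top (165, array([ 665.4875, -139.4358]), array([33.7521, 60.7028]), 78.6600112915039, array([ 663.0222, -134.3497], dtype=float32)) (377, array([ 665.5156, -134.8162]), array([43.2533, 75.9092]), 81.5743408203125, array([ 663.2366, -131.9608], dtype=float32))
t 23.55 pos [ 0.6655 -0.1534  0.2125] q [-0.23  0.47  1.54 -0.    1.12  0.56] F [ 0.6 -0.9  0.9] g 0.0429
psi -45.3 tiltz 0.71  dp [ 0.0114 -0.1672 -0.1222] rot [-45.3   -0.08  -0.73] rows>= 5.0 6.3
```

View pics/s20.png

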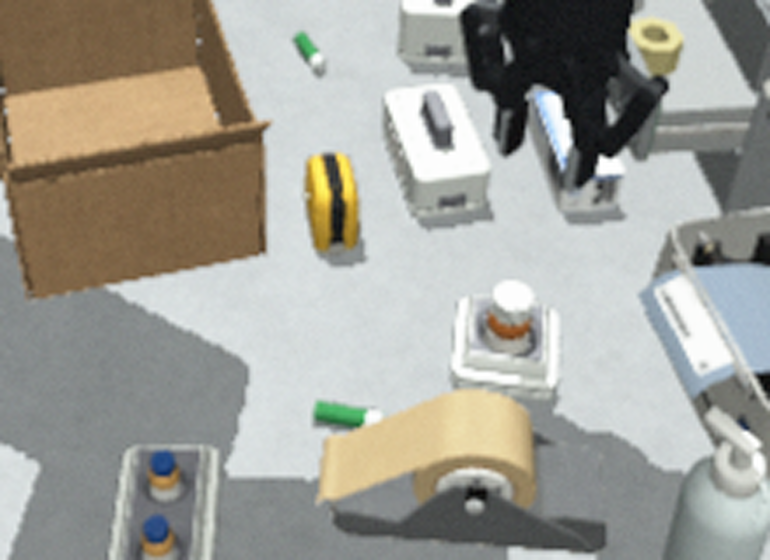

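Request:
servo_tool(
  steps=[
    {"jaw":0.5,"dp":[0.003,-0.033,-0.024],"rotation":[-7,0,0]},
    {"jaw":0.5,"dp":[0.006,-0.066,-0.048],"rotation":[-14,0,0]},
    {"jaw":0.5,"dp":[0.008,-0.099,-0.072],"rotation":[-21,0,0]},
    {"jaw":0.5,"dp":[0.01,-0.132,-0.096],"rotation":[-28,0,0]},
    {"jaw":0.5,"dp":[0.0114,-0.16,-0.117],"rotation":[-35,0,0]},
  ],
)

```text
t: 24.02
position: [0.6311, 0.0455, 0.192]
ee_rot: [-0.455, -0.541, -0.455, 0.542]
wrist_force: [0.4, -0.4, 0.1]
grip_width: 0.0427
```

```bash
python3 plan.py .6355 .0513 .17 8 0
```

```text
t 24.02 pos [0.6311 0.0455 0.192 ] q [ 0.07  0.42  1.67 -0.    1.05  0.24] F [ 0.4 -0.4  0.1] g 0.0427
psi -10.0 tiltz 0.07  dp [ 0.022   0.0034 -0.0065] rot [-17.96   0.05   0.05] rows>= 0.6 2.5
```

Request:
servo_tool(
  steps=[
    {"jaw":0.5,"dp":[0.01,0.002,-0.003],"rotation":[-7,0,0]},
    {"jaw":0.5,"dp":[0.022,0.0034,-0.0065],"rotation":[-14,0,0]},
    {"jaw":0.5,"dp":[0.022,0.0034,-0.0065],"rotation":[-18,0,0]},
    {"jaw":0.5,"dp":[0.022,0.0034,-0.0065],"rotation":[-18,0,0]},
    {"jaw":0.5,"dp":[0.022,0.0034,-0.0065],"rotation":[-18,0,0]},
  ],
)

```text
t: 24.43
position: [0.6367, 0.0491, 0.1704]
ee_rot: [0.532, 0.466, 0.532, -0.466]
wrist_force: [1.0, 0.4, 0.5]
grip_width: 0.0426
```

```bash
python3 - <<'E'
from fit import *
r=cam("wrist");cv2.imwrite("pics/w21.png",r["img"]);P=r["P"]
print("rib",rect(P,(.6355,.0513),.04,.064,.078));
m=(P[...,2]>.038)&(P[...,2]<.052)&(abs(P[...,0]-.6355)<.06)&(abs(P[...,1]-.0513)<.075)
m2=m.copy();n,l,st,ce=cv2.connectedComponentsWithStats(m.astype(np.uint8));i=1+np.argmax(st[1:,4]);print("top",cv2.minAreaRect(P[l==i][:,:2].astype(np.float32)*1000))
E
python3 plan.py .6355 .0513 .12 8 0
```

```text
rib (1297, array([636.5137,  51.3291]), array([15.9639, 49.5632]), 8.046475410461426, array([636.4503,  52.6125], dtype=float32))
top ((636.489990234375, 50.935646057128906), (65.24349212646484, 114.96668243408203), 7.759195804595947)
t 24.48 pos [0.637  0.049  0.1708] q [ 0.07  0.45  1.67 -0.    1.02 -0.06] F [-0.4  0.5 -0.3] g 0.0423
psi 7.5 tiltz 0.07  dp [ 0.0508 -0.0012 -0.0026] rot [-0.47  0.07 -0.03] rows>= 1.2 0.1
```

View pics/w21.png

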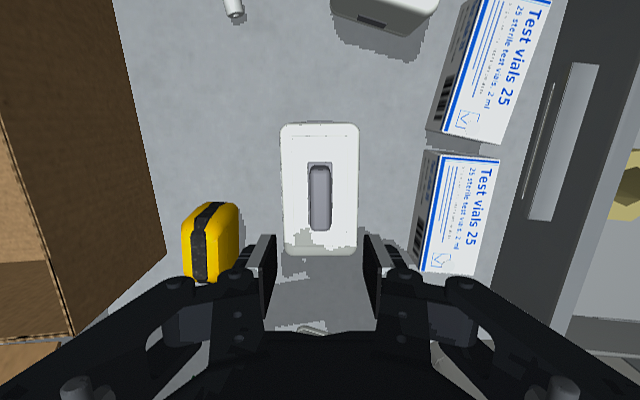

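Request:
servo_tool(
  steps=[
    {"jaw":0.5,"dp":[0.025,-0.0002,-0.0023],"rotation":[-0.4,0,0]},
    {"jaw":0.5,"dp":[0.055,-0.0002,-0.0023],"rotation":[-0.4,0,0]},
    {"jaw":0.5,"dp":[0.08,-0.0002,-0.0023],"rotation":[-0.4,0,0]},
    {"jaw":0.5,"dp":[0.095,-0.0002,-0.0023],"rotation":[-0.4,0,0]},
    {"jaw":0.5,"dp":[0.1,-0.0002,-0.0023],"rotation":[-0.4,0,0]},
  ],
)

```text
t: 24.9
position: [0.6352, 0.0508, 0.0685]
ee_rot: [0.533, 0.463, 0.534, -0.465]
wrist_force: [-0.1, 0.1, 0.7]
grip_width: 0.0427
```

Request:
servo_tool(
  steps=[
    {"jaw":0.5,"dp":[0.001,0,0],"rotation":[0,0,0]},
    {"jaw":0.5,"dp":[0.001,0,0],"rotation":[0,0,0]},
  ],
)

```text
t: 25.07
position: [0.6373, 0.0511, 0.0707]
ee_rot: [0.534, 0.464, 0.533, -0.464]
wrist_force: [0.4, 0.3, 0.5]
grip_width: 0.0427
```

```bash
python3 plan.py .6365 .0512 .068 7.9 0
```

```text
t 25.07 pos [0.6373 0.0511 0.0707] q [ 0.08  0.58  1.73 -0.    0.83 -0.06] F [0.4 0.3 0.5] g 0.0427
psi 8.0 tiltz 0.12  dp [ 0.0027 -0.0008 -0.0002] rot [ 0.12  0.07 -0.1 ] rows>= 0.1 0.0
```

Request:
servo_tool(
  steps=[
    {"jaw":0.5,"dp":[0.0018,-0.0008,0],"rotation":[0,0,0]},
    {"jaw":0.7,"dp":[0.0018,-0.0008,0],"rotation":[0,0,0]},
    {"jaw":0.8,"dp":[0.0018,-0.0008,0],"rotation":[0,0,0]},
    {"jaw":0.9,"dp":[0.0018,-0.0008,0],"rotation":[0,0,0]},
    {"jaw":0.95,"dp":[0.0018,-0.0008,0],"rotation":[0,0,0]},
  ],
  newtons=70,
)

```text
t: 25.48
position: [0.6368, 0.0512, 0.0695]
ee_rot: [0.535, 0.464, 0.533, -0.463]
wrist_force: [-1.6, -0.4, 7.0]
grip_width: 0.0145
```

Request:
servo_tool(
  steps=[
    {"jaw":0.95,"dp":[0,0,0],"rotation":[0,0,0]},
    {"jaw":0.95,"dp":[0,0,0],"rotation":[0,0,0]},
    {"jaw":0.95,"dp":[0,0,0],"rotation":[0,0,0]},
  ],
)

```text
t: 25.73
position: [0.6368, 0.0512, 0.0695]
ee_rot: [0.535, 0.464, 0.533, -0.463]
wrist_force: [-2.0, -1.0, 6.4]
grip_width: 0.0144
```

```bash
python3 plan.py .6365 .0512 .15 7.9 0
```

```text
t 25.73 pos [0.6368 0.0512 0.0695] q [ 0.08  0.58  1.73 -0.    0.83 -0.06] F [-2.  -1.   6.4] g 0.0144
psi 8.1 tiltz 0.18  dp [-0.0805 -0.0001  0.0001] rot [ 0.19  0.08 -0.16] rows>= 1.9 0.0
```

Request:
servo_tool(
  steps=[
    {"jaw":0.95,"dp":[-0.01,0,0],"rotation":[0,0,0]},
    {"jaw":0.95,"dp":[-0.03,0,0],"rotation":[0,0,0]},
    {"jaw":0.95,"dp":[-0.06,0,0.003],"rotation":[0,0,0]},
    {"jaw":0.95,"dp":[-0.095,0,0.01],"rotation":[0,0,0]},
    {"jaw":0.95,"dp":[-0.125,0,0.025],"rotation":[0,0,0]},
  ],
)

```text
t: 26.15
position: [0.6392, 0.0275, 0.1957]
ee_rot: [0.535, 0.463, 0.534, -0.463]
wrist_force: [0.8, -0.4, -1.5]
grip_width: 0.0141
```

```bash
python3 plan.py .59 -.25 .22 -4 0;python3 - <<'E'
from h import *
s=cam("side");crop(s,330,220,140,105,2.8,"pics/s22.png")
E
```

```text
t 26.15 pos [0.6392 0.0275 0.1957] q [ 0.04  0.43  1.65 -0.    1.06 -0.1 ] F [ 0.8 -0.4 -1.5] g 0.0141
psi 8.2 tiltz 0.09  dp [-0.0243 -0.0881  0.2677] rot [12.16  0.03 -0.08] rows>= 6.8 1.7
```

View pics/s22.png

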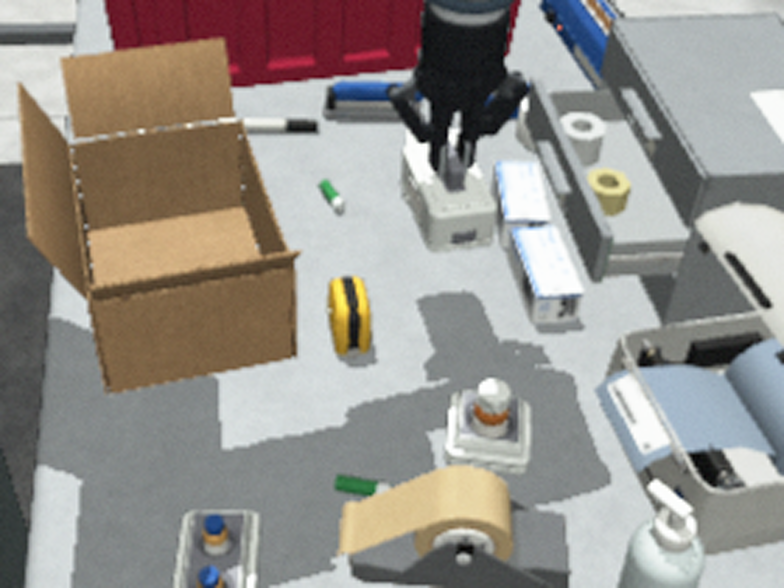

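Lid lifted. Move.

Request:
servo_tool(
  steps=[
    {"jaw":0.95,"dp":[-0.008,-0.008,0.03],"rotation":[2,0,0]},
    {"jaw":0.95,"dp":[-0.016,-0.018,0.063],"rotation":[4,0,0]},
    {"jaw":0.95,"dp":[-0.024,-0.029,0.098],"rotation":[7,0,0]},
    {"jaw":0.95,"dp":[-0.026,-0.04,0.134],"rotation":[10,0,0]},
    {"jaw":0.95,"dp":[-0.026,-0.054,0.17],"rotation":[12,0,0]},
  ],
)

```text
t: 26.62
position: [0.6101, -0.1508, 0.221]
ee_rot: [0.483, 0.518, 0.481, -0.517]
wrist_force: [-0.1, 0.1, -1.3]
grip_width: 0.0142
```

Request:
servo_tool(
  steps=[
    {"jaw":0.95,"dp":[0,-0.015,0.032],"rotation":[0,0,0]},
    {"jaw":0.95,"dp":[0,-0.035,0.062],"rotation":[0,0,0]},
    {"jaw":0.95,"dp":[0,-0.06,0.09],"rotation":[0,0,0]},
    {"jaw":0.95,"dp":[0.005,-0.088,0.11],"rotation":[0,0,0]},
    {"jaw":0.95,"dp":[0.012,-0.116,0.122],"rotation":[0,0,0]},
  ],
)

```text
t: 27.03
position: [0.4848, -0.2653, 0.2083]
ee_rot: [0.484, 0.517, 0.481, -0.517]
wrist_force: [0.3, -1.2, -1.1]
grip_width: 0.0143
```

```bash
python3 plan.py .416 -.2858 .17 -4 0
```

```text
t 27.03 pos [ 0.4848 -0.2653  0.2083] q [-0.5   0.29  1.83 -0.    1.02 -0.43] F [ 0.3 -1.2 -1.1] g 0.0143
psi -4.0 tiltz 0.22  dp [ 0.0381 -0.0673  0.0252] rot [ 0.03  0.13 -0.18] rows>= 2.0 0.0
```

Request:
servo_tool(
  steps=[
    {"jaw":0.95,"dp":[0.004,-0.02,0.007],"rotation":[0,0,0]},
    {"jaw":0.95,"dp":[0.012,-0.04,0.015],"rotation":[0,0,0]},
    {"jaw":0.95,"dp":[0.022,-0.056,0.021],"rotation":[0,0,0]},
    {"jaw":0.95,"dp":[0.032,-0.066,0.025],"rotation":[0,0,0]},
    {"jaw":0.95,"dp":[0.038,-0.068,0.0255],"rotation":[0,0,0]},
  ],
)

```text
t: 27.45
position: [0.4142, -0.284, 0.1689]
ee_rot: [-0.482, -0.517, -0.482, 0.517]
wrist_force: [-0.2, -0.6, -0.3]
grip_width: 0.0146
```

Request:
servo_tool(
  steps=[
    {"jaw":0.95,"dp":[0,0,0],"rotation":[0,0,0]},
    {"jaw":0.95,"dp":[0,0,0],"rotation":[0,0,0]},
  ],
)

```text
t: 27.62
position: [0.4169, -0.284, 0.1697]
ee_rot: [0.483, 0.517, 0.482, -0.517]
wrist_force: [-0.6, -0.8, -1.9]
grip_width: 0.0145
```

```bash
python3 plan.py .416 -.2858 .13 -4 0;python3 - <<'E'
from fit import *
r=cam("wrist");cv2.imwrite("pics/w23.png",r["img"])
P=r["P"];s=arm.get_state()["position"]
m=(abs(P[...,0]-s[0])<.05)&(abs(P[...,1]-s[1])<.075)&(abs(P[...,2]-(s[2]-.0235))<.006)
n,l,st,ce=cv2.connectedComponentsWithStats(m.astype(np.uint8));i=1+np.argmax(st[1:,4]);print("lidtop",st[i,4],cv2.minAreaRect(P[l==i][:,:2].astype(np.float32)*1000), s)
s=cam("side");crop(s,270,290,100,75,4,"pics/s23.png")
E
```

```text
t 27.62 pos [ 0.4169 -0.284   0.1697] q [-0.6   0.26  1.96  0.    0.91 -0.53] F [-0.6 -0.8 -1.9] g 0.0145
psi -3.9 tiltz 0.12  dp [ 0.0397 -0.0008  0.0018] rot [ 0.08  0.05 -0.1 ] rows>= 1.0 0.0
lidtop 13112 ((418.4194030761719, -263.11505126953125), (72.85892486572266, 64.37188720703125), 85.99539947509766) [ 0.4174 -0.2841  0.17  ]
```

View pics/w23.png

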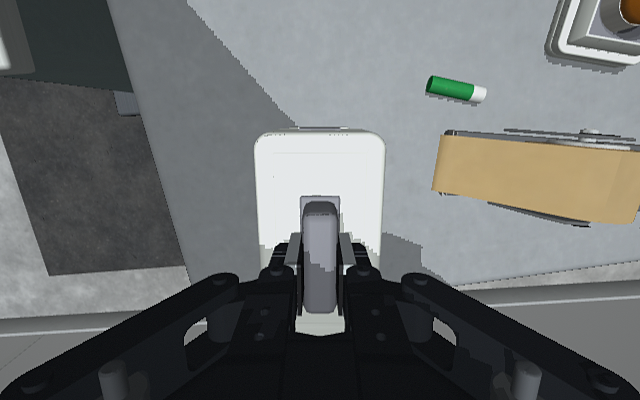

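View pics/s23.png

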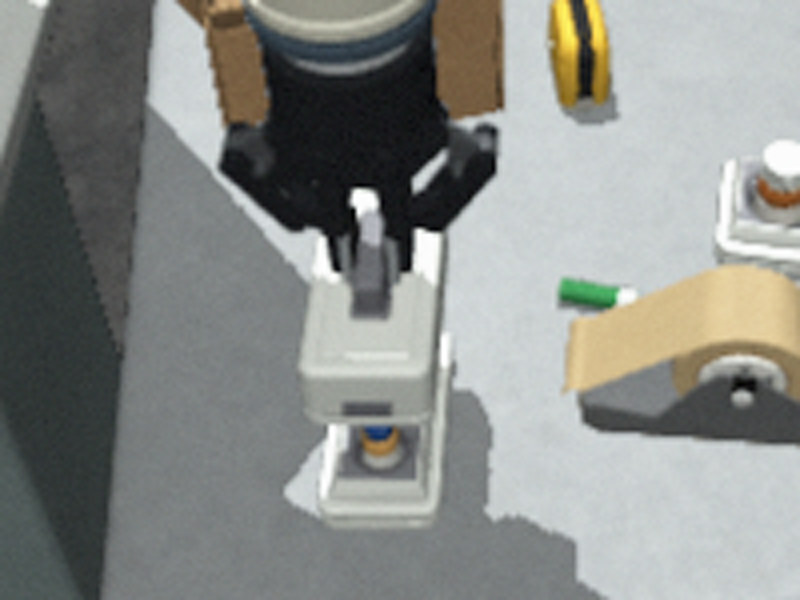

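Request:
servo_tool(
  steps=[
    {"jaw":0.95,"dp":[0.01,-0.0012,0.0018],"rotation":[0.1,0,0]},
    {"jaw":0.95,"dp":[0.02,-0.0012,0.0018],"rotation":[0.1,0,0]},
    {"jaw":0.95,"dp":[0.032,-0.0012,0.0018],"rotation":[0.1,0,0]},
    {"jaw":0.95,"dp":[0.04,-0.0012,0.0018],"rotation":[0.1,0,0]},
    {"jaw":0.95,"dp":[0.045,-0.0012,0.0018],"rotation":[0.1,0,0]},
  ],
)

```text
t: 28.13
position: [0.4146, -0.2852, 0.1227]
ee_rot: [-0.482, -0.517, -0.482, 0.517]
wrist_force: [-0.9, 0.6, -1.9]
grip_width: 0.0142
```

Request:
servo_tool(
  steps=[
    {"jaw":0.95,"dp":[0.003,0,0],"rotation":[0,0,0]},
    {"jaw":0.95,"dp":[0.006,0,0],"rotation":[0,0,0]},
    {"jaw":0.95,"dp":[0.006,0,0],"rotation":[0,0,0]},
  ],
)

```text
t: 28.38
position: [0.415, -0.2857, 0.1179]
ee_rot: [0.483, 0.517, 0.482, -0.517]
wrist_force: [0.8, 0.2, -1.3]
grip_width: 0.0146
```

```bash
python3 plan.py .416 -.2858 .1 -4 0
```

```text
t 28.38 pos [ 0.415  -0.2857  0.1179] q [-0.61  0.34  2.   -0.    0.8  -0.54] F [ 0.8  0.2 -1.3] g 0.0146
psi -4.0 tiltz 0.07  dp [0.0179 0.001  0.    ] rot [-0.01  0.04 -0.05] rows>= 0.4 0.0
```

Request:
servo_tool(
  steps=[
    {"jaw":0.95,"dp":[0.004,0.0008,0],"rotation":[0,0,0]},
    {"jaw":0.95,"dp":[0.008,0.0008,0],"rotation":[0,0,0]},
    {"jaw":0.95,"dp":[0.012,0.0008,0],"rotation":[0,0,0]},
    {"jaw":0.95,"dp":[0.016,0.0008,0],"rotation":[0,0,0]},
    {"jaw":0.95,"dp":[0.02,0.0008,0],"rotation":[0,0,0]},
  ],
)

```text
t: 28.8
position: [0.4159, -0.2858, 0.098]
ee_rot: [0.483, 0.517, 0.482, -0.517]
wrist_force: [0.4, -0.0, -1.9]
grip_width: 0.014
```

Request:
servo_tool(
  steps=[
    {"jaw":0.95,"dp":[0.002,0,0],"rotation":[0,0,0]},
    {"jaw":0.95,"dp":[0.002,0,0],"rotation":[0,0,0]},
  ],
)

```text
t: 28.97
position: [0.4156, -0.2856, 0.0958]
ee_rot: [0.482, 0.517, 0.482, -0.517]
wrist_force: [-0.2, 0.5, -1.0]
grip_width: 0.0147
```

```bash
python3 plan.py .416 -.2858 .0875 -4 0
```

```text
t 28.97 pos [ 0.4156 -0.2856  0.0958] q [-0.61  0.38  2.01 -0.    0.75 -0.54] F [-0.2  0.5 -1. ] g 0.0147
psi -4.0 tiltz 0.04  dp [0.0083 0.0004 0.0001] rot [-0.01  0.03 -0.03] rows>= 0.2 0.0
```

Request:
servo_tool(
  steps=[
    {"jaw":0.95,"dp":[0.002,0.0003,0],"rotation":[0,0,0]},
    {"jaw":0.95,"dp":[0.004,0.0003,0],"rotation":[0,0,0]},
    {"jaw":0.95,"dp":[0.006,0.0003,0],"rotation":[0,0,0]},
    {"jaw":0.95,"dp":[0.008,0.0003,0],"rotation":[0,0,0]},
    {"jaw":0.95,"dp":[0.008,0.0003,0],"rotation":[0,0,0]},
  ],
)

```text
t: 29.38
position: [0.4161, -0.2858, 0.088]
ee_rot: [0.483, 0.517, 0.482, -0.517]
wrist_force: [0.2, -0.1, -1.2]
grip_width: 0.0143
```

Request:
servo_tool(
  steps=[
    {"jaw":0.95,"dp":[0.001,0,0],"rotation":[0,0,0]},
    {"jaw":0.95,"dp":[0.002,0,0],"rotation":[0,0,0]},
    {"jaw":0.95,"dp":[0.002,0,0],"rotation":[0,0,0]},
  ],
)

```text
t: 29.63
position: [0.4163, -0.2859, 0.0875]
ee_rot: [0.483, 0.517, 0.482, -0.517]
wrist_force: [-4.4, 2.7, 15.8]
grip_width: 0.0143
```

```bash
python3 plan.py .416 -.2858 .0875 -4 0
```

```text
t 29.63 pos [ 0.4163 -0.2859  0.0875] q [-0.6   0.39  2.02 -0.    0.73 -0.53] F [-4.4  2.7 15.8] g 0.0143
psi -4.0 tiltz 0.09  dp [-0.     -0.0003 -0.0001] rot [-0.01  0.05 -0.08] rows>= 0.0 0.0
```

Request:
servo_tool(
  steps=[
    {"jaw":0.95,"dp":[0.001,0,0],"rotation":[0,0,0]},
    {"jaw":0.95,"dp":[0.001,0,0],"rotation":[0,0,0]},
    {"jaw":0.95,"dp":[0.001,0,0],"rotation":[0,0,0]},
  ],
)

```text
t: 29.88
position: [0.4163, -0.2859, 0.0874]
ee_rot: [0.483, 0.517, 0.482, -0.517]
wrist_force: [-8.3, 6.0, 28.8]
grip_width: 0.0146
```

Request:
servo_tool(
  steps=[
    {"jaw":0.95,"dp":[-0.002,0,0],"rotation":[0,0,0]},
    {"jaw":0.95,"dp":[-0.002,0,0],"rotation":[0,0,0]},
    {"jaw":0.7,"dp":[-0.002,0,0],"rotation":[0,0,0]},
    {"jaw":0.5,"dp":[-0.002,0,0],"rotation":[0,0,0]},
    {"jaw":0.5,"dp":[-0.002,0,0],"rotation":[0,0,0]},
  ],
)

```text
t: 30.3
position: [0.4162, -0.2859, 0.0872]
ee_rot: [0.483, 0.517, 0.482, -0.517]
wrist_force: [0.3, -0.2, 0.1]
grip_width: 0.0427
```

Request:
servo_tool(
  steps=[
    {"jaw":0.5,"dp":[0,0,0],"rotation":[0,0,0]},
    {"jaw":0.5,"dp":[-0.01,0,0],"rotation":[0,0,0]},
    {"jaw":0.5,"dp":[-0.03,0,0],"rotation":[0,0,0]},
    {"jaw":0.5,"dp":[-0.06,0,0],"rotation":[0,0,0]},
    {"jaw":0.5,"dp":[-0.1,0,0],"rotation":[0,0,0]},
  ],
)

```text
t: 30.72
position: [0.4147, -0.2848, 0.1871]
ee_rot: [-0.481, -0.517, -0.483, 0.517]
wrist_force: [0.5, -0.1, -0.4]
grip_width: 0.0425
```

```bash
python3 plan.py .58 -.13 .24 8 0;python3 - <<'E'
from fit import *
r=cam("wrist");cv2.imwrite("pics/w24.png",r["img"])
P=r["P"]
m=(abs(P[...,0]-.416)<.05)&(abs(P[...,1]+.286)<.075)&(P[...,2]>.05)
q=P[m&(P[...,2]<.075)];print("lidtop z",np.median(q[:,2]),"rib",np.percentile(P[m&(P[...,2]>.078)&(P[...,2]<.1)][:,2],[50,95]),cv2.minAreaRect(q[:,:2].astype(np.float32)*1000))
A=np.c_[q[:,:2]-q[:,:2].mean(0),np.ones(len(q))];print("plane",np.linalg.lstsq(A,q[:,2],rcond=None)[0])
s=cam("side");crop(s,270,290,100,75,4,"pics/s24.png")
E
```

```text
t 30.72 pos [ 0.4147 -0.2848  0.1871] q [-0.6   0.24  1.95 -0.    0.95 -0.53] F [ 0.5 -0.1 -0.4] g 0.0425
psi -4.0 tiltz 0.16  dp [-0.053  0.154 -0.166] rot [-12.    -0.09   0.13] rows>= 5.6 1.7
lidtop z 0.06350965008504461 rib [0.0872 0.0884] ((416.11962890625, -286.2483215332031), (114.40169525146484, 65.86439514160156), 85.891845703125)
plane [ 0.0027 -0.0007  0.0634]
```

View pics/s24.png

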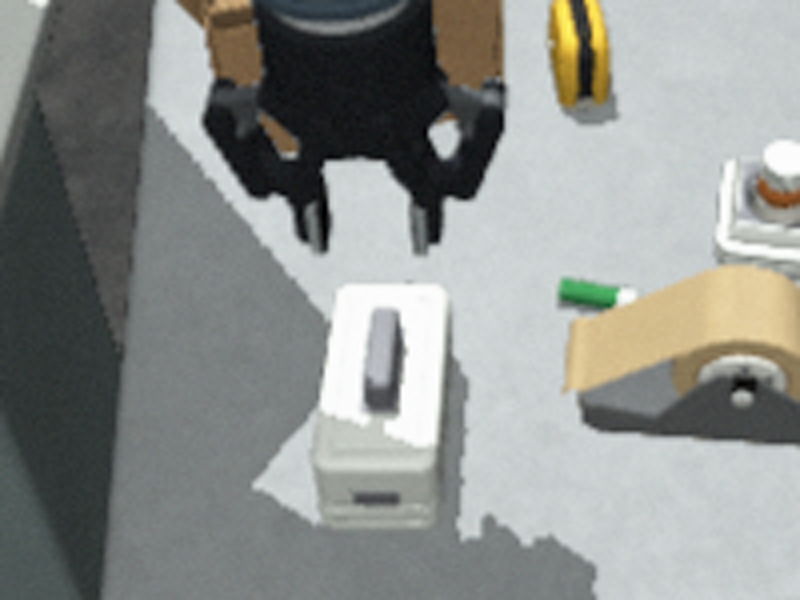

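Request:
servo_tool(
  steps=[
    {"jaw":0.5,"dp":[-0.02,0.035,-0.01],"rotation":[0,0,0]},
    {"jaw":0.5,"dp":[-0.04,0.068,-0.025],"rotation":[0,0,0]},
    {"jaw":0.5,"dp":[-0.06,0.098,-0.045],"rotation":[1,0,0]},
    {"jaw":0.5,"dp":[-0.07,0.125,-0.075],"rotation":[2,0,0]},
    {"jaw":0.5,"dp":[-0.075,0.15,-0.105],"rotation":[3,0,0]},
  ],
)

```text
t: 31.23
position: [0.5752, -0.1908, 0.2648]
ee_rot: [0.47, 0.531, 0.466, -0.529]
wrist_force: [-0.0, -0.4, 0.1]
grip_width: 0.0427
```

```bash
python3 plan.py .665 .22 .2 -8.4 0
```

```text
t 31.23 pos [ 0.5752 -0.1908  0.2648] q [-0.32  0.31  1.66 -0.    1.16 -0.2 ] F [-0.  -0.4  0.1] g 0.0427
psi -7.1 tiltz 0.29  dp [ 0.0644  0.0379 -0.4189] rot [ 1.29  0.09 -0.28] rows>= 10.2 0.2
```

Request:
servo_tool(
  steps=[
    {"jaw":0.5,"dp":[0,0.006,-0.04],"rotation":[0.5,0,0]},
    {"jaw":0.5,"dp":[0.005,0.01,-0.08],"rotation":[1.3,0,0]},
    {"jaw":0.5,"dp":[0.01,0.013,-0.12],"rotation":[1.3,0,0]},
    {"jaw":0.5,"dp":[0.015,0.016,-0.16],"rotation":[1.3,0,0]},
    {"jaw":0.5,"dp":[0.02,0.02,-0.2],"rotation":[1.3,0,0]},
  ],
)

```text
t: 31.65
position: [0.6171, 0.0066, 0.2423]
ee_rot: [0.463, 0.535, 0.462, -0.535]
wrist_force: [0.4, -0.2, -0.7]
grip_width: 0.0428
```

Request:
servo_tool(
  steps=[
    {"jaw":0.5,"dp":[0.01,0.005,-0.04],"rotation":[0,0,0]},
    {"jaw":0.5,"dp":[0.02,0.01,-0.08],"rotation":[0,0,0]},
    {"jaw":0.5,"dp":[0.03,0.015,-0.12],"rotation":[0,0,0]},
    {"jaw":0.5,"dp":[0.04,0.02,-0.16],"rotation":[0,0,0]},
    {"jaw":0.5,"dp":[0.044,0.023,-0.2],"rotation":[0,0,0]},
  ],
)

```text
t: 32.07
position: [0.6686, 0.201, 0.1967]
ee_rot: [-0.463, -0.534, -0.462, 0.535]
wrist_force: [0.4, -0.6, 0.7]
grip_width: 0.043
```

Request:
servo_tool(
  steps=[
    {"jaw":0.5,"dp":[0,0,0],"rotation":[0,0,0]},
    {"jaw":0.5,"dp":[0,0,0],"rotation":[0,0,0]},
    {"jaw":0.5,"dp":[0,0,0],"rotation":[0,0,0]},
  ],
)

```text
t: 32.32
position: [0.6686, 0.1991, 0.198]
ee_rot: [-0.463, -0.534, -0.462, 0.535]
wrist_force: [0.7, 0.2, -0.8]
grip_width: 0.0428
```

```bash
cat > sl.py <<'E'
from fit import *
import sys
r=cam("wrist");cv2.imwrite(sys.argv[1],r["img"]);P=r["P"]
print("rib",rect(P,(.665,.2296),.04,.080,.094));
m=(P[...,2]>.055)&(P[...,2]<.068)&(abs(P[...,0]-.665)<.06)&(abs(P[...,1]-.2296)<.06)
n,l,st,ce=cv2.connectedComponentsWithStats(m.astype(np.uint8));i=1+np.argmax(st[1:,4]);print("top",cv2.minAreaRect(P[l==i][:,:2].astype(np.float32)*1000))
E
python3 sl.py pics/w25.png
python3 plan.py .665 .2296 .13 -8.4 0
```

```text
rib (1303, array([665.519 , 229.7975]), array([49.0286, 16.0205]), 81.6786117553711, array([665.8776, 230.3608], dtype=float32))
top ((665.6017456054688, 229.68905639648438), (74.26274871826172, 75.07575988769531), 81.36450958251953)
t 32.37 pos [0.6687 0.1984 0.1983] q [ 0.29  0.51  1.51 -0.    1.12  0.43] F [-0.2 -1.6 -0.2] g 0.0427
psi -8.3 tiltz 0.10  dp [ 0.0682 -0.0082 -0.0305] rot [ 0.08  0.08 -0.07] rows>= 1.8 0.0
```

View pics/w25.png

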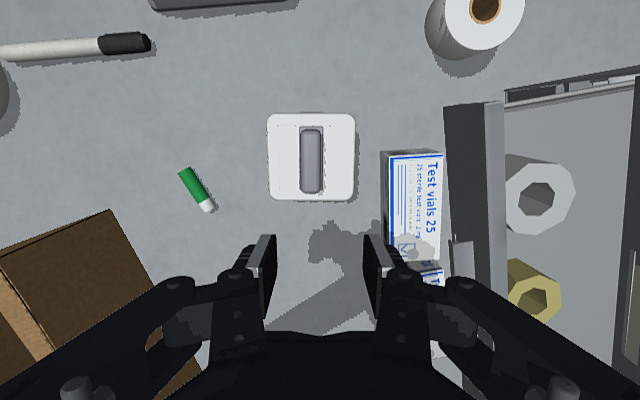

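Request:
servo_tool(
  steps=[
    {"jaw":0.5,"dp":[0.015,-0.004,-0.015],"rotation":[0,0,0]},
    {"jaw":0.5,"dp":[0.035,-0.007,-0.027],"rotation":[0,0,0]},
    {"jaw":0.5,"dp":[0.055,-0.0077,-0.0305],"rotation":[0,0,0]},
    {"jaw":0.5,"dp":[0.068,-0.0077,-0.0305],"rotation":[0,0,0]},
    {"jaw":0.5,"dp":[0.068,-0.0077,-0.0305],"rotation":[0,0,0]},
  ],
)

```text
t: 32.78
position: [0.6638, 0.2291, 0.1267]
ee_rot: [-0.462, -0.533, -0.462, 0.537]
wrist_force: [-0.8, 0.1, -0.5]
grip_width: 0.0428
```

Request:
servo_tool(
  steps=[
    {"jaw":0.5,"dp":[0,0,0],"rotation":[0,0,0]},
    {"jaw":0.5,"dp":[0,0,0],"rotation":[0,0,0]},
  ],
)

```text
t: 32.95
position: [0.6665, 0.2299, 0.1311]
ee_rot: [0.463, 0.536, 0.461, -0.535]
wrist_force: [1.5, -0.2, 0.6]
grip_width: 0.0424
```

```bash
python3 sl.py pics/w26.png
python3 plan.py .6655 .2297 .085 -8.4 0
```

```text
rib (2067, array([665.8953, 230.0226]), array([48.9365, 15.7223]), 80.90459442138672, array([665.9787, 231.4532], dtype=float32))
top ((665.8248901367188, 230.1409454345703), (73.8025894165039, 74.66117858886719), 81.56512451171875)
t 33.00 pos [0.6667 0.23   0.1315] q [ 0.33  0.59  1.54 -0.    1.01  0.48] F [ 0.3 -0.2 -0. ] g 0.0425
psi -8.3 tiltz 0.18  dp [ 0.0465 -0.0013  0.0005] rot [ 0.05  0.   -0.18] rows>= 1.1 0.0
```

Request:
servo_tool(
  steps=[
    {"jaw":0.5,"dp":[0.015,-0.001,0],"rotation":[0,0,0]},
    {"jaw":0.5,"dp":[0.03,-0.001,0],"rotation":[0,0,0]},
    {"jaw":0.5,"dp":[0.041,-0.001,0],"rotation":[0,0,0]},
    {"jaw":0.5,"dp":[0.045,-0.001,0],"rotation":[0,0,0]},
    {"jaw":0.5,"dp":[0.045,-0.001,0],"rotation":[0,0,0]},
  ],
)

```text
t: 33.42
position: [0.6641, 0.2301, 0.0836]
ee_rot: [-0.463, -0.534, -0.462, 0.536]
wrist_force: [-0.6, 0.3, 0.7]
grip_width: 0.0425
```

Request:
servo_tool(
  steps=[
    {"jaw":0.5,"dp":[0,0,0],"rotation":[0,0,0]},
    {"jaw":0.5,"dp":[0,0,0],"rotation":[0,0,0]},
  ],
)

```text
t: 33.58
position: [0.6653, 0.2306, 0.0858]
ee_rot: [0.463, 0.535, 0.462, -0.535]
wrist_force: [0.2, -0.3, 0.3]
grip_width: 0.0428
```

```bash
python3 plan.py .6657 .2299 .085 -8.4 0
```

```text
t 33.58 pos [0.6653 0.2306 0.0858] q [ 0.33  0.64  1.56 -0.    0.94  0.48] F [ 0.2 -0.3  0.3] g 0.0428
psi -8.3 tiltz 0.13  dp [0.0008 0.0004 0.0006] rot [ 0.09  0.03 -0.13] rows>= 0.0 0.0
```

Request:
servo_tool(
  steps=[
    {"jaw":0.6,"dp":[0.0003,0,0.0005],"rotation":[0,0,0]},
    {"jaw":0.7,"dp":[0.0003,0,0.0005],"rotation":[0,0,0]},
    {"jaw":0.8,"dp":[0.0003,0,0.0005],"rotation":[0,0,0]},
    {"jaw":0.9,"dp":[0.0003,0,0.0005],"rotation":[0,0,0]},
    {"jaw":0.95,"dp":[0.0003,0,0.0005],"rotation":[0,0,0]},
  ],
  newtons=70,
)

```text
t: 34.0
position: [0.6653, 0.2301, 0.0855]
ee_rot: [0.463, 0.535, 0.462, -0.534]
wrist_force: [1.2, -0.3, 3.2]
grip_width: 0.0146
```

Request:
servo_tool(
  steps=[
    {"jaw":0.95,"dp":[0,0,0],"rotation":[0,0,0]},
    {"jaw":0.95,"dp":[0,0,0],"rotation":[0,0,0]},
    {"jaw":0.95,"dp":[0,0,0],"rotation":[0,0,0]},
  ],
)

```text
t: 34.25
position: [0.6653, 0.2301, 0.0854]
ee_rot: [0.463, 0.535, 0.462, -0.534]
wrist_force: [0.5, 0.1, 5.3]
grip_width: 0.0146
```

```bash
python3 plan.py .6657 .2299 .2 -8.4 0
```

```text
t 34.25 pos [0.6653 0.2301 0.0854] q [ 0.33  0.64  1.56 -0.    0.93  0.48] F [0.5 0.1 5.3] g 0.0146
psi -8.3 tiltz 0.14  dp [-0.1146  0.0007  0.0001] rot [ 0.1   0.03 -0.14] rows>= 2.7 0.0
```

Request:
servo_tool(
  steps=[
    {"jaw":0.95,"dp":[-0.01,0,0],"rotation":[0,0,0]},
    {"jaw":0.95,"dp":[-0.03,0,0],"rotation":[0,0,0]},
    {"jaw":0.95,"dp":[-0.06,0,0.002],"rotation":[0,0,0]},
    {"jaw":0.95,"dp":[-0.09,-0.001,0.01],"rotation":[0,0,0]},
    {"jaw":0.95,"dp":[-0.12,-0.003,0.025],"rotation":[0,0,0]},
  ],
)

```text
t: 34.67
position: [0.6575, 0.2066, 0.2058]
ee_rot: [-0.463, -0.534, -0.463, 0.535]
wrist_force: [0.4, 0.9, -0.6]
grip_width: 0.0146
```

```bash
python3 plan.py .6628 -.1529 .22 -12.7 0
```

```text
t 34.67 pos [0.6575 0.2066 0.2058] q [ 0.3   0.49  1.52 -0.    1.13  0.45] F [ 0.4  0.9 -0.6] g 0.0146
psi -8.2 tiltz 0.05  dp [-0.0139  0.0567  0.355 ] rot [ 4.46  0.05 -0.02] rows>= 8.6 0.6
```

Request:
servo_tool(
  steps=[
    {"jaw":0.95,"dp":[-0.008,0.005,0.034],"rotation":[1,0,0]},
    {"jaw":0.95,"dp":[-0.012,0.01,0.07],"rotation":[2,0,0]},
    {"jaw":0.95,"dp":[-0.014,0.016,0.106],"rotation":[3,0,0]},
    {"jaw":0.95,"dp":[-0.014,0.022,0.142],"rotation":[4,0,0]},
    {"jaw":0.95,"dp":[-0.014,0.028,0.178],"rotation":[4.5,0,0]},
  ],
)

```text
t: 35.08
position: [0.6594, 0.0241, 0.2196]
ee_rot: [0.441, 0.553, 0.44, -0.553]
wrist_force: [1.6, 0.1, -0.7]
grip_width: 0.0144
```

```bash
python3 plan.py .6628 -.1529 .21 -12.7 0
```

```text
t 35.08 pos [0.6594 0.0241 0.2196] q [ 0.03  0.43  1.58 -0.    1.12  0.26] F [ 1.6  0.1 -0.7] g 0.0144
psi -12.8 tiltz 0.08  dp [0.0097 0.0426 0.1718] rot [-0.14  0.04 -0.07] rows>= 4.3 0.0
```

Request:
servo_tool(
  steps=[
    {"jaw":0.95,"dp":[0.002,0.009,0.036],"rotation":[0,0,0]},
    {"jaw":0.95,"dp":[0.004,0.018,0.072],"rotation":[0,0,0]},
    {"jaw":0.95,"dp":[0.006,0.027,0.108],"rotation":[0,0,0]},
    {"jaw":0.95,"dp":[0.008,0.035,0.142],"rotation":[0,0,0]},
    {"jaw":0.95,"dp":[0.0097,0.0415,0.166],"rotation":[0,0,0]},
  ],
)

```text
t: 35.5
position: [0.6629, -0.1484, 0.2095]
ee_rot: [-0.441, -0.553, -0.44, 0.553]
wrist_force: [0.3, -0.8, -1.6]
grip_width: 0.0145
```

Request:
servo_tool(
  steps=[
    {"jaw":0.95,"dp":[0,0.001,0.005],"rotation":[0,0,0]},
    {"jaw":0.95,"dp":[0,0.001,0.005],"rotation":[0,0,0]},
    {"jaw":0.95,"dp":[0,0.001,0.005],"rotation":[0,0,0]},
  ],
)

```text
t: 35.75
position: [0.6633, -0.1501, 0.2095]
ee_rot: [0.441, 0.553, 0.441, -0.553]
wrist_force: [-0.7, 1.2, -1.3]
grip_width: 0.0143
```

```bash
cat > ck.py <<'E'
from fit import *
import sys
r=cam("wrist");cv2.imwrite(sys.argv[1],r["img"])
P=r["P"];s=arm.get_state()["position"]
m=(abs(P[...,0]-s[0])<.055)&(abs(P[...,1]-s[1])<.055)&(abs(P[...,2]-(s[2]-.0235))<.005)
n,l,st,ce=cv2.connectedComponentsWithStats(m.astype(np.uint8));i=1+np.argmax(st[1:,4]);print("lidtop",st[i,4],cv2.minAreaRect(P[l==i][:,:2].astype(np.float32)*1000), s)
s=cam("side");crop(s,370,240,100,75,4,sys.argv[1].replace("w","s"))
P=s["P"];print("side case",rect(P,(.6627,-.153),.06,.012,.03))
E
python3 ck.py pics/w27.png;python3 plan.py .6628 -.1529 .17 -12.7 0
```

```text
lidtop 9600 ((665.3203125, -142.04403686523438), (57.647605895996094, 74.4352035522461), 77.2578125) [ 0.6634 -0.1495  0.2095]
side case (381, array([ 661.1512, -154.2492]), array([75.201 , 74.3055]), 77.37847137451172, array([ 657.1925, -168.9717], dtype=float32))
t 35.85 pos [ 0.6635 -0.1492  0.2096] q [-0.22  0.47  1.54 -0.    1.12 -0.  ] F [ 0.1  0.3 -1.4] g 0.0142
psi -12.7 tiltz 0.06  dp [0.0396 0.0001 0.0038] rot [-0.05  0.02 -0.06] rows>= 1.0 0.0
```

```bash
ls pics | tail -5
```

```text
w6.png
w7.png
w8.png
w9.png
wrist0.png
```

View pics/s27.png

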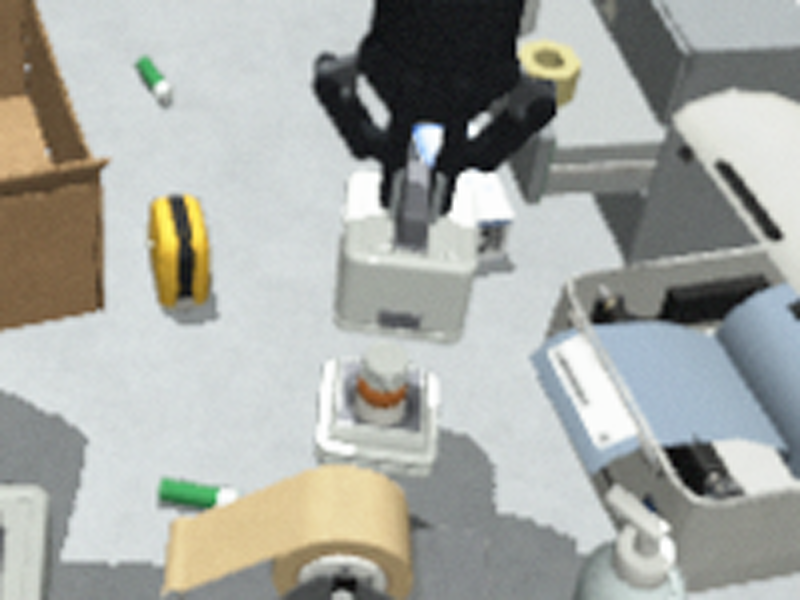

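View pics/w27.png

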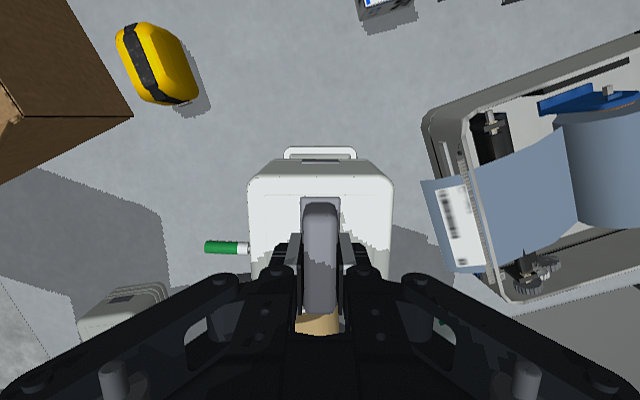

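Request:
servo_tool(
  steps=[
    {"jaw":0.95,"dp":[0.01,0.0001,0.002],"rotation":[0,0,0]},
    {"jaw":0.95,"dp":[0.02,0.0001,0.0038],"rotation":[0,0,0]},
    {"jaw":0.95,"dp":[0.032,0.0001,0.0038],"rotation":[0,0,0]},
    {"jaw":0.95,"dp":[0.04,0.0001,0.0038],"rotation":[0,0,0]},
    {"jaw":0.95,"dp":[0.04,0.0001,0.0038],"rotation":[0,0,0]},
  ],
)

```text
t: 36.27
position: [0.6613, -0.1537, 0.1664]
ee_rot: [-0.441, -0.552, -0.442, 0.553]
wrist_force: [-0.8, -0.4, -1.2]
grip_width: 0.0146
```

Request:
servo_tool(
  steps=[
    {"jaw":0.95,"dp":[0,0,0],"rotation":[0,0,0]},
    {"jaw":0.95,"dp":[0,0,0],"rotation":[0,0,0]},
  ],
)

```text
t: 36.43
position: [0.6631, -0.1543, 0.1696]
ee_rot: [0.442, 0.553, 0.441, -0.552]
wrist_force: [-0.3, -0.6, -1.1]
grip_width: 0.0144
```

```bash
python3 plan.py .6627 -.1529 .13 -12.7 0
```

```text
t 36.43 pos [ 0.6631 -0.1543  0.1696] q [-0.23  0.51  1.57 -0.    1.05 -0.01] F [-0.3 -0.6 -1.1] g 0.0144
psi -12.8 tiltz 0.10  dp [ 0.0396 -0.0008 -0.0013] rot [-0.1   0.04 -0.09] rows>= 1.0 0.0
```

Request:
servo_tool(
  steps=[
    {"jaw":0.95,"dp":[0.008,-0.0006,-0.001],"rotation":[0,0,0]},
    {"jaw":0.95,"dp":[0.016,-0.0006,-0.001],"rotation":[0,0,0]},
    {"jaw":0.95,"dp":[0.024,-0.0006,-0.001],"rotation":[0,0,0]},
    {"jaw":0.95,"dp":[0.032,-0.0006,-0.001],"rotation":[0,0,0]},
    {"jaw":0.95,"dp":[0.038,-0.0006,-0.001],"rotation":[0,0,0]},
  ],
)

```text
t: 36.85
position: [0.6621, -0.1532, 0.1302]
ee_rot: [-0.441, -0.553, -0.441, 0.553]
wrist_force: [-1.7, 1.4, -1.3]
grip_width: 0.0143
```

Request:
servo_tool(
  steps=[
    {"jaw":0.95,"dp":[0.003,0,0],"rotation":[0,0,0]},
    {"jaw":0.95,"dp":[0.003,0,0],"rotation":[0,0,0]},
    {"jaw":0.95,"dp":[0.003,0,0],"rotation":[0,0,0]},
  ],
)

```text
t: 37.1
position: [0.6626, -0.1533, 0.1284]
ee_rot: [0.442, 0.553, 0.441, -0.553]
wrist_force: [0.8, 0.6, -2.0]
grip_width: 0.0144
```

```bash
python3 plan.py .6627 -.1529 .112 -12.7 0
```

```text
t 37.10 pos [ 0.6626 -0.1533  0.1284] q [-0.23  0.56  1.6  -0.    0.98 -0.01] F [ 0.8  0.6 -2. ] g 0.0144
psi -12.8 tiltz 0.08  dp [ 0.0164 -0.     -0.0004] rot [-0.1   0.04 -0.07] rows>= 0.4 0.0
```

Request:
servo_tool(
  steps=[
    {"jaw":0.95,"dp":[0.004,0,-0.0003],"rotation":[0,0,0]},
    {"jaw":0.95,"dp":[0.008,0,-0.0003],"rotation":[0,0,0]},
    {"jaw":0.95,"dp":[0.012,0,-0.0003],"rotation":[0,0,0]},
    {"jaw":0.95,"dp":[0.016,0,-0.0003],"rotation":[0,0,0]},
    {"jaw":0.95,"dp":[0.016,0,-0.0003],"rotation":[0,0,0]},
  ],
)

```text
t: 37.52
position: [0.6621, -0.1528, 0.1115]
ee_rot: [-0.441, -0.552, -0.441, 0.553]
wrist_force: [-1.0, 0.6, -1.8]
grip_width: 0.0143
```

Request:
servo_tool(
  steps=[
    {"jaw":0.95,"dp":[0.002,0,0],"rotation":[0,0,0]},
    {"jaw":0.95,"dp":[0.004,0,0],"rotation":[0,0,0]},
    {"jaw":0.95,"dp":[0.006,0,0],"rotation":[0,0,0]},
    {"jaw":0.95,"dp":[0.006,0,0],"rotation":[0,0,0]},
  ],
)

```text
t: 37.85
position: [0.6625, -0.1529, 0.1061]
ee_rot: [0.442, 0.553, 0.441, -0.553]
wrist_force: [-0.0, -0.7, -1.8]
grip_width: 0.0145
```

```bash
python3 plan.py .6627 -.1529 .1035 -12.7 0
```

```text
t 37.85 pos [ 0.6625 -0.1529  0.1061] q [-0.23  0.59  1.61 -0.    0.94 -0.  ] F [-0.  -0.7 -1.8] g 0.0145
psi -12.8 tiltz 0.07  dp [ 0.0026  0.0002 -0.0001] rot [-0.1   0.04 -0.06] rows>= 0.1 0.0
```

Request:
servo_tool(
  steps=[
    {"jaw":0.95,"dp":[0.0015,0,0],"rotation":[0,0,0]},
    {"jaw":0.95,"dp":[0.003,0,0],"rotation":[0,0,0]},
    {"jaw":0.95,"dp":[0.004,0,0],"rotation":[0,0,0]},
    {"jaw":0.95,"dp":[0.004,0,0],"rotation":[0,0,0]},
  ],
)

```text
t: 38.18
position: [0.6631, -0.1531, 0.1034]
ee_rot: [0.442, 0.553, 0.44, -0.552]
wrist_force: [-0.9, -0.1, 4.0]
grip_width: 0.0147
```

```bash
python3 plan.py .6627 -.1529 .1035 -12.7 0
```

```text
t 38.18 pos [ 0.6631 -0.1531  0.1034] q [-0.23  0.59  1.61 -0.    0.94 -0.  ] F [-0.9 -0.1  4. ] g 0.0147
psi -12.8 tiltz 0.14  dp [-0.0001 -0.0004 -0.0001] rot [-0.11  0.04 -0.14] rows>= 0.0 0.0
```

Request:
servo_tool(
  steps=[
    {"jaw":0.95,"dp":[0.001,0,0],"rotation":[0,0,0]},
    {"jaw":0.95,"dp":[0.002,0,0],"rotation":[0,0,0]},
    {"jaw":0.95,"dp":[0.002,0,0],"rotation":[0,0,0]},
  ],
)

```text
t: 38.43
position: [0.6632, -0.1531, 0.1033]
ee_rot: [0.442, 0.553, 0.44, -0.552]
wrist_force: [-6.5, 0.8, 19.9]
grip_width: 0.0144
```

Request:
servo_tool(
  steps=[
    {"jaw":0.95,"dp":[-0.002,0,0],"rotation":[0,0,0]},
    {"jaw":0.95,"dp":[-0.002,0,0],"rotation":[0,0,0]},
    {"jaw":0.7,"dp":[-0.002,0,0],"rotation":[0,0,0]},
    {"jaw":0.5,"dp":[-0.002,0,0],"rotation":[0,0,0]},
    {"jaw":0.5,"dp":[-0.002,0,0],"rotation":[0,0,0]},
  ],
)

```text
t: 38.85
position: [0.6626, -0.1529, 0.1022]
ee_rot: [0.442, 0.553, 0.441, -0.553]
wrist_force: [0.2, -0.8, 0.6]
grip_width: 0.0428
```

Request:
servo_tool(
  steps=[
    {"jaw":0.5,"dp":[0,0,0],"rotation":[0,0,0]},
    {"jaw":0.5,"dp":[-0.01,0,0],"rotation":[0,0,0]},
    {"jaw":0.5,"dp":[-0.03,0,0],"rotation":[0,0,0]},
    {"jaw":0.5,"dp":[-0.06,0,0],"rotation":[0,0,0]},
    {"jaw":0.5,"dp":[-0.1,0,0],"rotation":[0,0,0]},
  ],
)

```text
t: 39.27
position: [0.6609, -0.1525, 0.2015]
ee_rot: [-0.44, -0.552, -0.442, 0.554]
wrist_force: [1.3, 0.3, -0.4]
grip_width: 0.0429
```

Request:
servo_tool(
  steps=[
    {"jaw":0.5,"dp":[-0.02,-0.01,-0.02],"rotation":[0,0,0]},
    {"jaw":0.5,"dp":[-0.04,-0.02,-0.05],"rotation":[0,0,0]},
    {"jaw":0.5,"dp":[-0.05,-0.03,-0.08],"rotation":[0,0,0]},
    {"jaw":0.5,"dp":[-0.05,-0.04,-0.1],"rotation":[0,0,0]},
    {"jaw":0.5,"dp":[-0.05,-0.04,-0.1],"rotation":[0,0,0]},
  ],
)

```text
t: 39.68
position: [0.6453, -0.0427, 0.2544]
ee_rot: [0.442, 0.553, 0.441, -0.551]
wrist_force: [0.8, -0.4, -0.7]
grip_width: 0.0427
```

```bash
python3 - <<'E'
from fit import *
s=cam("side");t=cam("top");cv2.imwrite("pics/s30.png",s["img"]);cv2.imwrite("pics/t30.png",t["img"])
for nm,r in(("side",s),("top",t)):
    P=r["P"]
    for n,c,rad,z0,z1 in(("sq",(.6627,-.153),.03,.07,.09),("twin",(.416,-.286),.03,.055,.075)):
        m=(abs(P[...,0]-c[0])<rad)&(abs(P[...,1]-c[1])<rad)&(P[...,2]>z0)&(P[...,2]<z1)
        q=P[m];A=np.c_[q[:,:2]-q[:,:2].mean(0),np.ones(len(q))]
        print(nm,n,len(q),np.median(q[:,2]) if len(q) else 0,np.linalg.lstsq(A,q[:,2],rcond=None)[0] if len(q) else 0)
    for n in("stapler_mid","tape_measure_mid"):
        arm.read_camera(nm)
        for d in arm.cut_out(nm,n)[:1]: print(n,np.nanmedian(P[d["mask"]],0))
print(arm.get_state()["t"],arm.get_state()["position"])
E
```

```text
side sq 343 0.08142494428222435 [-0.0116 -0.013   0.0815]
side twin 537 0.06537944829590692 [-0.0008 -0.0061  0.0656]
stapler_mid [0.5976 0.3819 0.0243]
tape_measure_mid [ 0.542  -0.0352  0.0514]
top sq 356 0.08027881336200038 [-0.0071 -0.0017  0.0803]
top twin 474 0.06418109926022597 [0.002  0.0051 0.0644]
stapler_mid [0.6021 0.3826 0.0396]
40.1833 [ 0.6457 -0.0471  0.2522]
```

View pics/s30.png

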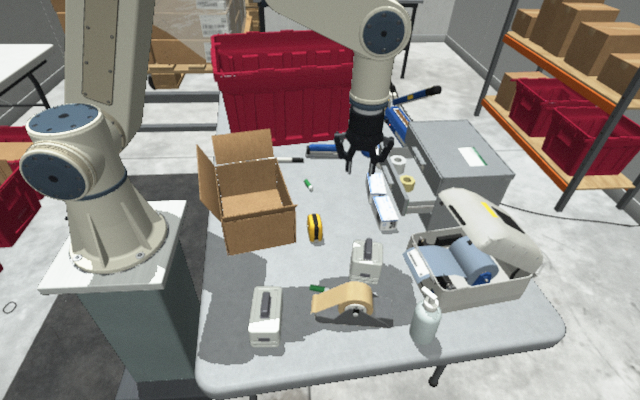

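View pics/t30.png

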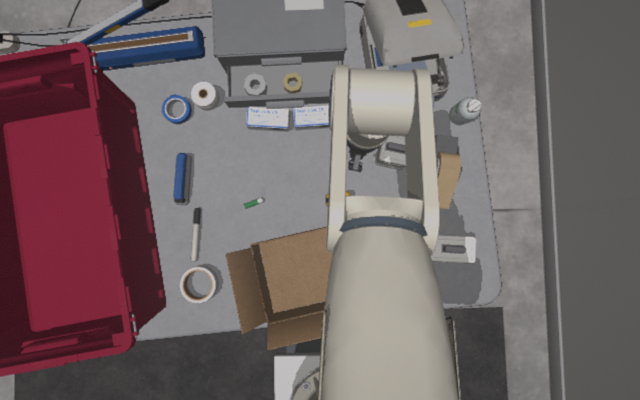

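```bash
python3 -c "
from plant import arm
print(arm.job_done())"
```

```text
the job is handed in; nothing more can be done
None
```

The job is done and handed in at about 40 s of the 120 s allowed. One vial stands in each well of the long case, the bottle stands in the square case, and each case is closed with its own lid.

- **Glass:** All three pieces were checked in pictures and seen standing upright in their wells before the lids went on. They can't be seen under the lids now.
- **Lids:** I pushed the long lid down to about 29 N and the square lid to about 20 N. Each stopped at its expected home height. In the top camera the lid tops measured 64.2 mm and 80.3 mm high, against 64 and 80 nominal. The side camera read about 1.4 mm higher on both, which is within its roughly 2 mm calibration. Both tops came out level to within about 1°.
- **Things to be left alone:** The stapler is where it was, by the top and side cameras. The arm hid the tape measure from the top camera at the end, so only the side camera confirms it: it reads within a few mm of before, and I saw no contact with it.
- **Forces:** The highest wrist force I saw was about 31 N. The arm was clear of everything when I handed in.

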